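# Stand up fallen housings and blow them out under extraction

### The job

Open aluminium housings have fallen over in the lane: stand every one of them up on the mat in its lane place, mouth up, and only then turn the extractor's damper handle to fully open. With the blower from the cradle, blow out each of these housings in turn from left to right as the robot sees them, holding the nozzle still just above the middle of the open mouth and pointing down into it for one to two seconds. Then lay the blower back in its cradle as it was, and last of all turn the damper fully shut; all these housings must still stand in the lane, and the finished modules and everything else be left alone.

Things in the scene. Friction and masses are not known exactly. Their poses are not given: they have to be found in the camera images.
- lane: Work lane: flat green anti-static mat, 200 mm (its x) by 560 mm (its y, its long side), top 4 mm above its origin, with aluminium edge strips 8 mm wide and 8 mm high along both long sides, centred 100 mm from the middle. Fixed. Origin: centre of the underside, on the table.
- housing_a: Open housing, leftmost (+y) of the fallen ones; may be absent. Aluminium square tube 54 x 54 mm, 105 mm long, walls 3 mm, heavy closed bottom 23 mm thick, about 0.25 kg. Lies on a side across the lane, mouth towards or away from the robot. Origin: centre of the closed bottom's outside; z points from there to the open mouth. A finished module stands about 110 mm to its side.
- housing_a_mouth (a point): Centre of that housing's open end, 105 mm along its z from its origin.
- housing_b: Open housing, middle of the fallen ones; may be absent. Aluminium square tube 54 x 54 mm, 105 mm long, walls 3 mm, heavy closed bottom 23 mm thick, about 0.25 kg. Lies on a side across the lane, mouth towards or away from the robot. Origin: centre of the closed bottom's outside; z points from there to the open mouth. A finished module stands about 110 mm to its side.
- housing_b_mouth (a point): Centre of that housing's open end, 105 mm along its z from its origin.
- housing_c: Open housing, rightmost (-y) of the fallen ones; may be absent. Aluminium square tube 54 x 54 mm, 105 mm long, walls 3 mm, heavy closed bottom 23 mm thick, about 0.25 kg. Lies on a side across the lane, mouth towards or away from the robot. Origin: centre of the closed bottom's outside; z points from there to the open mouth. A finished module stands about 110 mm to its side.
- housing_c_mouth (a point): Centre of that housing's open end, 105 mm along its z from its origin.
- module_1: Finished module: low square aluminium block 44 x 44 mm, 50 mm tall, with a black cap, standing in the lane between the housings, 0.4 kg. Not to be disturbed. Origin: centre of the underside.
- module_2: Finished module: low square aluminium block 44 x 44 mm, 50 mm tall, with a black cap, standing in the lane between the housings, 0.4 kg. Not to be disturbed. Origin: centre of the underside.
- damper (a joint): Quarter-turn damper: 0 = fully shut (handle square across the duct, pointing along the extractor's x), 1.57 = fully open (handle in line with the duct, pointing along the extractor's -y, towards the lane). Grows clockwise seen from above. Stops at both ends; takes 0.12 N m (2 N at the grip) and stays where it is left. It may start a little open.
- damper_axis (a point): On the damper's vertical turning axis, 125 mm above the table, at the middle height of the handle. It stays put as the handle turns.
- damper_grip (a point): Place to grip on the damper handle, 80 mm out from the axis, at the handle's middle height (125 mm above the table). The handle is a level flat bar 20 mm wide and 16 mm tall, running from the axis to 106 mm out. Its x axis points outward along the handle. Below it the duct's top is 85 mm above the table, its flanges' 88 mm, its hood's 97 mm.
- extractor: Dust extractor, fixed: a steel duct along its y (diameter 70 mm, axis 50 mm above the table), with a hood facing the lane 60 mm to the -y side of the damper axis, and a grey box 200 x 160 x 210 mm high centred 265 mm to the +y side. Origin: on the table, straight below the damper's axis.
- blower: Cordless blower: level grey handle 150 mm long (its x, from -80 to +70 mm), 34 mm wide (y), 30 mm tall (z), black cap to -88 mm; a steel tube of radius 6 mm runs on along +x to 165 mm and bends straight down. Nozzle mouth at x = 165, y = 0, z = -54 mm; it blows along -z. About 0.3 kg, balanced within 25 mm of the origin. Origin: middle of the handle, between the forks: grip there, across y.
- handle_front (a point): Point on the blower's handle axis, 60 mm from its origin towards the nozzle end (+x). The axes here are the blower's.
- cradle: Fixed steel cradle of the blower: base plate 150 x 70 mm and two forks, 10 mm thick along x, 50 mm either side of its origin along its x. Each fork's floor is 80 mm above the table, with cheeks 40 mm apart (flared above 94 mm, top at 106 mm). The blower rests in it with its x along the cradle's x and its origin 95 mm above the cradle's. Origin: centre of the underside, on the table.
- tape_roll: Paper tape roll, 90 mm across, 24 mm high, lying beyond the lane; bystander.
- screwdriver: Screwdriver lying beyond the lane; bystander.
- carton: Small carton 90 x 70 x 50 mm beyond the lane; bystander. (Fixed and out of the way: a flask and a tote far right, cups far left, a bin, a black panel and a grey supply box at the far edge, all below 200 mm.)
- meter: Flat multimeter 80 x 150 mm, 30 mm high, lying between robot and lane; bystander.
Not all that is in view belongs to the job. Leave any purple look-alike of the housing_a alone.

How it is judged:
By the outcome, as a careful person would: the job done as asked, in the order asked, and still so for the second after the job is handed in, with the robot touching nothing.
Of housing_a, housing_b, housing_c only 2 to 3 are there at a start; the rules pass over those that are not, and their reading is None.
At some moment in a run one of housing_a, housing_b, housing_c may be knocked a few centimetres aside while the robot is not near it.
It also fails if it takes over 210 s, if anything falls off the work surface, if the arm or the gripper's body presses on something with over 40 N, if the wrist force passes 120 N, or if a joint passes its speed limit or range.

### The arm

A 7-joint arm with a two-finger parallel gripper is mounted at the origin on the work surface. World frame = base frame: x ahead of the robot, y to its left, z up, the work surface at z = 0. Lengths are in m, angles in rad, forces in N, time in s.
With the tool pointing down it reaches from about 0.425 to 0.875 m from the base axis. Payload 8.4 kg.
Tool frame: the origin (TCP) lies at the very end of the fingers, on their centre line; the grasp point (between the pads) lies 19 mm behind it (env.hold_point_z is the distance from the TCP to the grasp point, in m); x points along the fingers, y is the direction in which the jaws open and shut, and the axes are right-handed (so a half turn about x gives the same grasp; the last joint's range is limited). The gripper opens to 87 mm and grips with 3 to 60 N. Pads are 19 mm wide; open, the fingers measure 117 mm over their backs; the gripper's body (75 mm by 190 mm) begins 51 mm behind the grasp point.
Start: joints at [1.186, 0.333, 0.04, 1.465, -0.013, 1.343, -0.059], TCP at [0.183, -0.624, 0.223] pointing down, gripper open.
Joint ranges: [-2.58, 2.58], [-0.38, 2.09], [-1.3, 1.39], [0.25, 2.4], [-1.5, 4.64], [0.08, 2.09], [-2.65, 2.65]. Speed limits (rad/s): [2.22, 2.22, 2.79, 2.79, 3.14, 3.14, 3.14].

### API

Orientations are given as a unit quaternion [w, x, y, z].
In Python, from station import env gives the robot as it stands.
- The arm moves only by the shell command python3 -m crank 'ROWS' [OPENING] [FORCE]. ROWS is text: rows parted by semicolons, each of 6 numbers parted by spaces: the shift along the tool's x, y, z in cm, then the turn, a rotation vector about the tool's x, y, z in degrees. A call has 1 to 20 rows; each row is the pose to reach, as a shift and turn from the pose measured when the call began, along the tool's axes at that moment; what a row does not reach only later rows make up. A row lasts 1/10 s, in which the tool goes at most 50 mm and 8.59 degrees, less where a joint would pass 70% of its speed; a pose out of reach is approached as far as the arm can. A call with a gripper value outside its range is refused whole. OPENING is the closure, from 0 (fully open) to 1 (shut), set as the call begins (- or left out, the last holds). The fingers move at their own pace and stop on an object; FORCE is the grip in N (left out, the last holds). Time passes only in rows, so rows that repeat a pose let the fingers close. It gives the time, the measured TCP pose, the force and the opening at its end, in the units of the state.
- env.get_state(): the state, without advancing time (a new reading comes with each control period).
- env.snapshot(name): name is "scene" or "top"; returns the picture (420x560x3 uint8, red, green, blue); there is no depth.
- env.camera_model(name): a dict with "vfov" (degrees; the focal length in pixels is half the picture's height over the tangent of half this angle, whatever the lens; pixels are square), "cx", "cy" (the principal point, pixels), "k1" (the pictures are not rectified: a ray, as slopes to the right and down, at radius r is drawn at 1 + k1 r^2 times it, then the intrinsics apply), "rvec" (rotation vector, rad) and "tvec" (3), from world to camera coordinates, as OpenCV has them. Camera axes: x right, y down, z forward; pixel columns grow to the right and rows downward; lengths in m; the calibration is good to about 2 mm. A picture is of the moment at which its call begins. camera_model takes no time and is no camera call.
- env.hand_in(): hands the job in, once; it reports no verdict.
The state is a dict: "time_s": time; "joints": joint angles; "qd": joint speeds; "joint_torque": joint torques, N m; "eef_pos": TCP position; "ee_rot": TCP orientation; "force": force on the tool from outside, world axes, zero at the start; "moment": the same for the moment, N m; "width": opening from 0.0 (shut) to 1.0 (fully open).
Only numpy, scipy, OpenCV 4.12 (cv2) and the standard library are available. Lean on these libraries where they do the work, as an engineer would, in place of code of your own. Each camera call takes 0.05 s, during which the arm holds its last target.

## Working session

There is one attempt and no reset: what is moved stays moved. The work goes in short steps, Python scripts to look and compute and a shell command to move; the robot and the scene stay as the last step left them, time stands still between calls to the robot, and variables do not carry over. Pictures are saved under pics/ and viewed, and the job is handed in when it is done.

```bash
ls; mkdir -p pics; python3 - <<'E'
from station import env
import cv2
for n in("scene","top"):
    im=env.snapshot(n); cv2.imwrite(f"pics/{n}0.png",im[:,:,::-1]); m=env.camera_model(n); print(n,m)
print(env.get_state(), env.hold_point_z)
E
```

```text
pics
scene {'vfov': 45.16695431403595, 'cx': 289.3598736842282, 'cy': 207.93677592549983, 'k1': -0.00026420778990699265, 'rvec': array([ 2.04496212,  1.62288995, -0.52047682]), 'tvec': array([-0.08797149, -0.41619724,  1.9201552 ])}
top {'vfov': 54.32641412833557, 'cx': 277.26045921869354, 'cy': 215.80191727555052, 'k1': -0.02808093655052117, 'rvec': array([ 2.14823211, -2.19975981,  0.11384741]), 'tvec': array([-0.01702047,  0.58499019,  1.31628084])}
{'time_s': 0.1, 'joints': array([ 1.18581912,  0.33381528,  0.03988582,  1.466196  , -0.01340301,
        1.34326093, -0.05848745]), 'qd': array([-0.00074601, -0.00120168,  0.00149029, -0.00259581, -0.0002342 ,
        0.00094743, -0.00067751]), 'joint_torque': array([ 3.38493119e-03, -6.57816124e+01,  1.33931860e+00, -4.04713476e+01,
       -5.96597814e-02,  4.09078645e-02,  6.65744597e-05]), 'eef_pos': array([ 0.18308867, -0.6232471 ,  0.22175806]), 'ee_rot': array([-0.10019975, -0.69979692, -0.10117727,  0.70000531]), 'force': array([-0.63269491, -0.04374303,  0.38067252]), 'moment': array([ 0.02347941, -0.0157674 ,  0.07236519]), 'width': 0.9974854238419634} 0.0187
```

View pics/scene0.png

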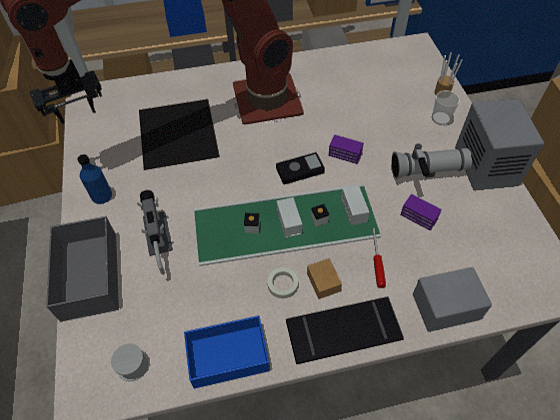

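View pics/top0.png

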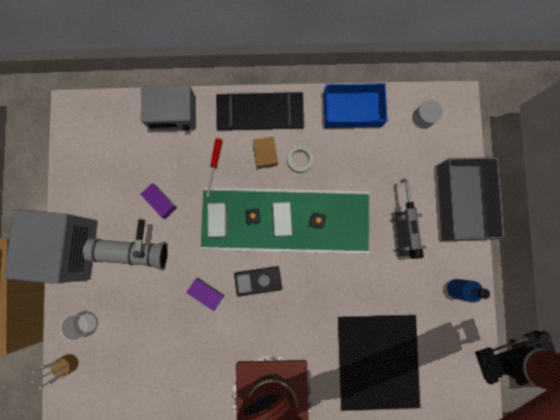

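The scene holds two aluminium housings, at top-view pixels (217,219) and (283,218). The modules are at (253,216) and (318,220), and purple look-alikes at (157,200) and (205,294) must be left alone. The blower is near (412,228) and the damper handle near (141,235). Next I'll look closer.

```bash
cat > h.py <<'E'
import numpy as np, cv2
from station import env
from scipy.spatial.transform import Rotation as R
def cam(n):
    m=env.camera_model(n); f=210/np.tan(np.radians(m['vfov']/2))
    K=np.array([[f,0,m['cx']],[0,f,m['cy']],[0,0,1]]); return m,K,np.array([m['k1'],0,0,0,0.])
def px2w(n,u,v,z):
    m,K,d=cam(n); p=cv2.undistortPoints(np.array([[[u,v]]],float),K,d)[0,0]
    Rm,_=cv2.Rodrigues(m['rvec']); C=-Rm.T@m['tvec']; r=Rm.T@np.array([p[0],p[1],1]); return C+r*(z-C[2])/r[2]
def w2px(n,P):
    m,K,d=cam(n); return cv2.projectPoints(np.array(P,float).reshape(-1,1,3),m['rvec'],m['tvec'],K,d)[0].reshape(-1,2)
def tri(a,b): # two-view (scene px, top px)
    A=[]
    Ps=[]
    rays=[]
    for n,(u,v) in(("scene",a),("top",b)):
        p0=px2w(n,u,v,0);p1=px2w(n,u,v,.3);d=(p1-p0)/np.linalg.norm(p1-p0);rays.append((p0,d))
    M=sum(np.eye(3)-np.outer(d,d) for _,d in rays);q=sum((np.eye(3)-np.outer(d,d))@p for p,d in rays)
    x=np.linalg.solve(M,q); return x,[np.linalg.norm((np.eye(3)-np.outer(d,d))@(x-p)) for p,d in rays]
def crop(n,u0,v0,u1,v1,s,out,im=None):
    if im is None: im=env.snapshot(n)
    c=cv2.resize(im[v0:v1,u0:u1],None,fx=s,fy=s,interpolation=cv2.INTER_CUBIC)[:,:,::-1].copy()
    for u in range((u0+9)//10*10,u1,10):
        x=int((u-u0+.5)*s);cv2.line(c,(x,0),(x,6 if u%50 else 14),(0,0,255),1)
        if u%20==0:cv2.putText(c,str(u),(x-10,24),0,.35,(0,0,255),1)
    for v in range((v0+9)//10*10,v1,10):
        y=int((v-v0+.5)*s);cv2.line(c,(0,y),(6,y),(0,0,255),1)
        if v%20==0:cv2.putText(c,str(v),(8,y+4),0,.35,(0,0,255),1)
    cv2.imwrite(f"pics/{out}.png",c)
def Rt(s=None):
    s=s or env.get_state(); q=s['ee_rot']; return R.from_quat([q[1],q[2],q[3],q[0]]).as_matrix(), s['eef_pos']
def rel(P,Rgoal):
    "shift (cm, tool axes) and rotvec (deg, tool axes) from current pose to goal"
    Rm,p=Rt(); return np.round(Rm.T@(np.array(P)-p)*100,2), np.round(np.degrees(R.from_matrix(Rm.T@Rgoal).as_rotvec()),2)
E
python3 - <<'E'
from h import *
t=cv2.imread('pics/top0.png')[:,:,::-1];s=cv2.imread('pics/scene0.png')[:,:,::-1]
crop('top',190,180,380,260,4.2,'c1',t);crop('top',75,210,185,280,7,'c2',t);crop('top',380,170,440,265,6,'c3',t);crop('scene',185,175,390,275,3.9,'c4',s)
crop('scene',130,180,185,285,5.6,'c5',s);crop('scene',380,130,480,195,7.5,'c6',s)
E
```

```text
(no output)
```

View pics/c1.png

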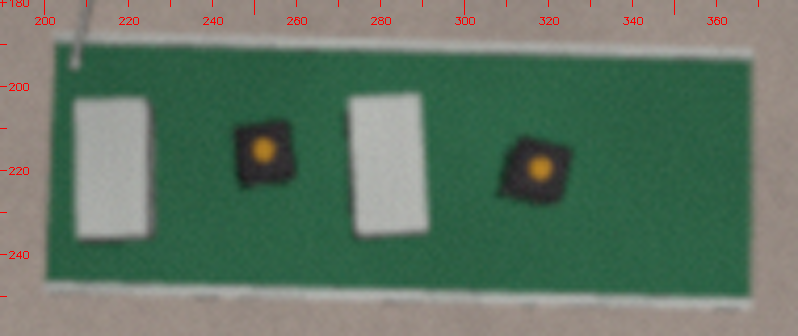

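View pics/c2.png

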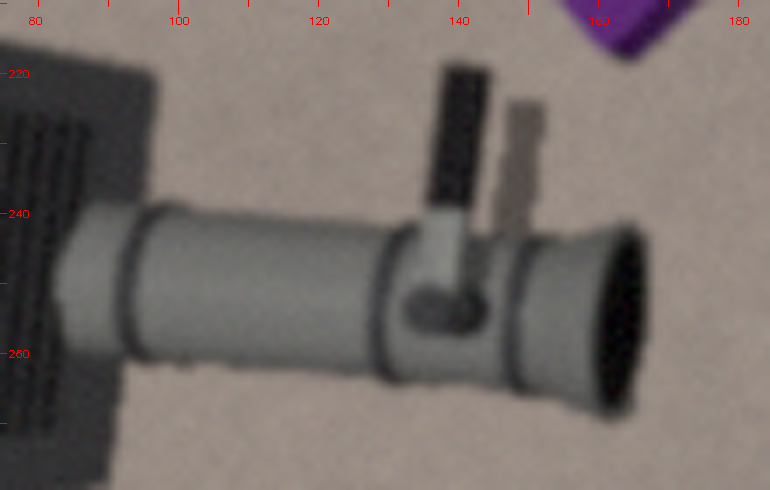

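View pics/c3.png

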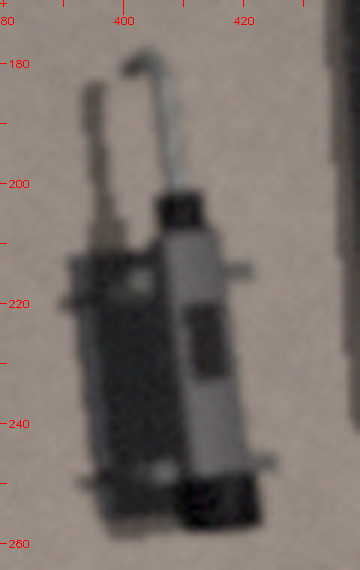

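View pics/c4.png

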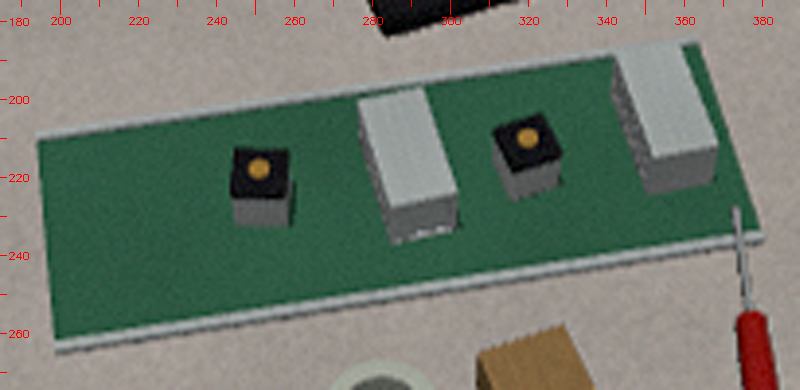

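View pics/c5.png

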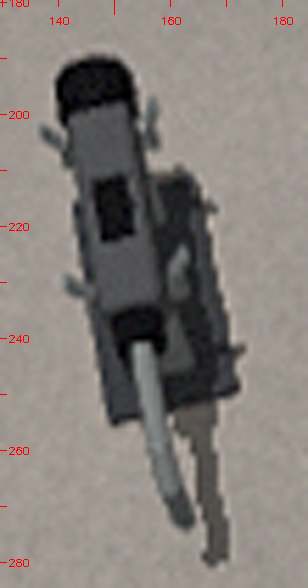

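View pics/c6.png

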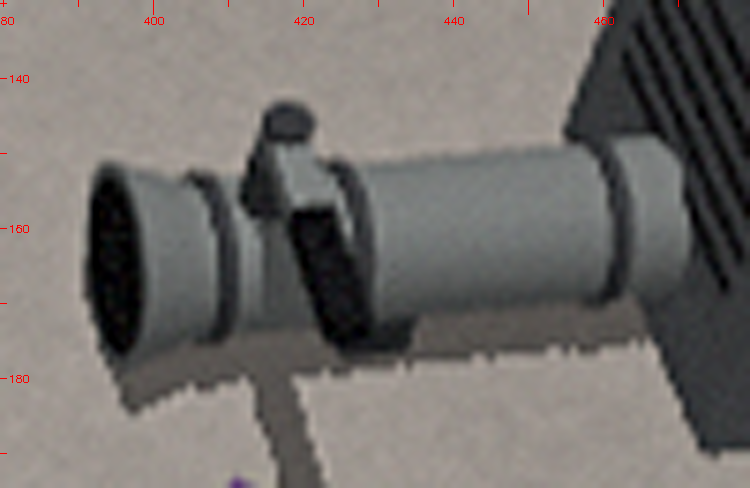

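```bash
python3 - <<'E'
from h import *
s=cv2.imread('pics/scene0.png')[:,:,::-1]
s=np.clip(s.astype(float)*1.8,0,255).astype(np.uint8)
crop('scene',270,180,375,245,7.5,'c7',s)
t=cv2.imread('pics/top0.png')[:,:,::-1]
t=np.clip(t.astype(float)*1.8,0,255).astype(np.uint8)
crop('top',195,190,300,250,7.5,'c8',t)
E
```

```text
(no output)
```

View pics/c7.png

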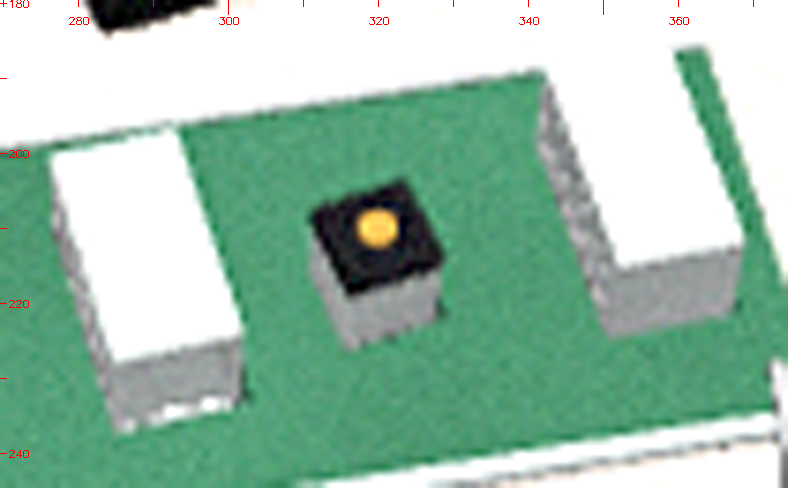

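View pics/c8.png

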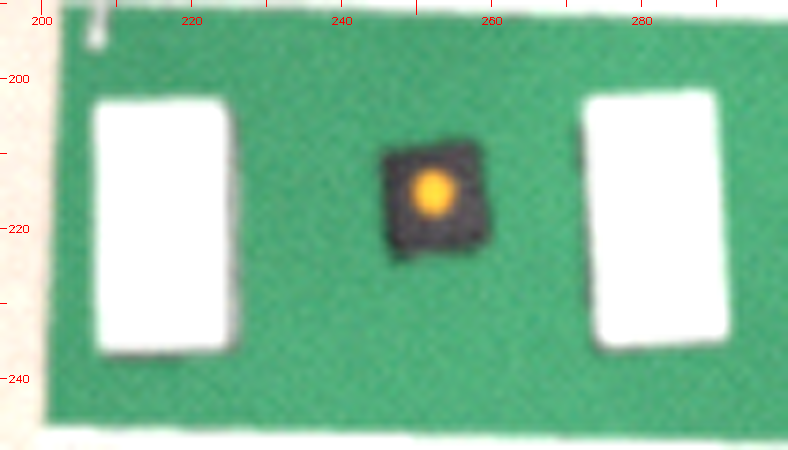

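```bash
python3 - <<'E'
from h import *
p=lambda u,v,z,n='top':print((u,v),z,np.round(px2w(n,u,v,z),4))
print('lane corners');[p(*a) for a in((202.5,189.5,.006),(368,192.5,.006),(200.5,248,.006),(367.5,252,.006))]
print('hA');[p(*a,.058) for a in((207,203),(224.5,202.5),(207.5,236.5),(225.2,236))]
print('hB');[p(*a,.058) for a in((272.3,202.5),(289.5,201.7),(274,236),(291.8,234.5))]
print('hA sc');[p(*a,.058,'scene') for a in((352,215),(368.3,212))]
print('hB sc');[p(*a,.058,'scene') for a in((285,228),(301.7,224))]
print('mods');[p(*a,.054) for a in((252.3,215.3),(318.3,219.5))]
print('damper tip corners');[p(*a,.133) for a in((138,219),(144.5,219),(135.7,253),(142,254))]
print('duct');[p(*a,.085) for a in((100,250),(145,253.5))]
print('blower cap ends');[p(*a,.110) for a in((410.5,257),(421.5,256.5),(406,203),(413,202),(407.5,180))]
print('tri nozzle bend', tri((162.5,272),(404,178)))
print('tri tube root', tri((155,240),(409,201)))
print('tri back cap top', tri((146.5,191),(416,257)))
print('tri damper tip', tri((427.5,174.5),(141.5,219)))
print('tri damper hub', tri((418,148.5),(140,254)))
E
```

```text
lane corners
(202.5, 189.5) 0.006 [0.6814 0.2183 0.006 ]
(368, 192.5) 0.006 [ 0.6584 -0.3387  0.006 ]
(200.5, 248) 0.006 [0.4853 0.2261 0.006 ]
(367.5, 252) 0.006 [ 0.4588 -0.3279  0.006 ]
hA
(207, 203) 0.058 [0.6283 0.1949 0.058 ]
(224.5, 202.5) 0.058 [0.6286 0.1384 0.058 ]
(207.5, 236.5) 0.058 [0.5203 0.194  0.058 ]
(225.2, 236) 0.058 [0.5205 0.1374 0.058 ]
hB
(272.3, 202.5) 0.058 [ 0.625  -0.0157  0.058 ]
(289.5, 201.7) 0.058 [ 0.6263 -0.0712  0.058 ]
(274, 236) 0.058 [ 0.5169 -0.0187  0.058 ]
(291.8, 234.5) 0.058 [ 0.5203 -0.0757  0.058 ]
hA sc
(352, 215) 0.058 [0.6268 0.1405 0.058 ]
(368.3, 212) 0.058 [0.6275 0.1923 0.058 ]
hB sc
(285, 228) 0.058 [ 0.6263 -0.0686  0.058 ]
(301.7, 224) 0.058 [ 0.6238 -0.0165  0.058 ]
mods
(252.3, 215.3) 0.054 [0.5855 0.0497 0.054 ]
(318.3, 219.5) 0.054 [ 0.5669 -0.1627  0.054 ]
damper tip corners
(138, 219) 0.133 [0.5743 0.3924 0.133 ]
(144.5, 219) 0.133 [0.5739 0.3726 0.133 ]
(135.7, 253) 0.133 [0.4717 0.3985 0.133 ]
(142, 254) 0.133 [0.4683 0.3794 0.133 ]
duct
(100, 250) 0.085 [0.4843 0.5273 0.085 ]
(145, 253.5) 0.085 [0.4702 0.3856 0.085 ]
blo
[... 206 characters left out ...]
 0.6794 -0.4404  0.11  ]
tri nozzle bend (array([ 0.69490427, -0.44060453,  0.06505805]), [np.float64(0.0036253807829582352), np.float64(0.0036253807829583072)])
tri tube root (array([ 0.61345603, -0.44241152,  0.10715365]), [np.float64(0.00010782862049682375), np.float64(0.00010782862049697403)])
tri back cap top (array([ 0.43918863, -0.4521113 ,  0.11597638]), [np.float64(0.0006774402132910443), np.float64(0.0006774402132908608)])
tri damper tip (array([0.57587224, 0.38814542, 0.12177366]), [np.float64(0.0026872046119993686), np.float64(0.0026872046119993677)])
tri damper hub (array([0.46999089, 0.39498598, 0.12294975]), [np.float64(0.00607865331599199), np.float64(0.0060786533159919495)])
```

```bash
cat >> h.py <<'E'
def down(yaw_deg):
    "tool pointing down, tool z axis along world heading yaw (jaws perpendicular)"
    a=np.radians(yaw_deg); z=np.array([np.cos(a),np.sin(a),0]); x=np.array([0,0,-1.]); return np.c_[x,np.cross(z,x),z]
def st():
    s=env.get_state();Rm,p=Rt(s);print('t',s['time_s'],'p',np.round(p,4),'zaxis yaw',np.round(np.degrees(np.arctan2(Rm[1,2],Rm[0,2])),1),'x',np.round(Rm[:,0],3),'F',np.round(s['force'],1),'w',np.round(s['width'],3),'j',np.round(s['joints'],2))
E
python3 - <<'E'
from h import *
st(); Rm,p=Rt(); print(np.round(Rm,3))
# housing A: mouth at x~.5205, axis yaw .5 ; grip 15mm from mouth
for P,y in (([.5365,.166,.20],.5),([.5365,.166,.20],180.5),([.61,-.044,.2],2),([.61,-.044,.2],-178)):
    print(rel(P,down(y)))
E
```

```text
t 0.1 p [ 0.1831 -0.6232  0.2218] zaxis yaw -163.6 x [-0.     0.001 -1.   ] F [-0.6 -0.   0.4] w 0.997 j [ 1.19  0.33  0.04  1.47 -0.01  1.34 -0.06]
[[-0.     0.282 -0.959]
 [ 0.001 -0.959 -0.282]
 [-1.    -0.001  0.   ]]
(array([  2.26, -65.76, -56.16]), array([-1.6413e+02, -1.1000e-01,  2.0000e-02]))
(array([  2.26, -65.76, -56.16]), array([15.87,  0.02,  0.08]))
(array([  2.23, -43.54, -57.29]), array([-1.6563e+02, -1.2000e-01,  2.0000e-02]))
(array([  2.23, -43.54, -57.29]), array([14.37,  0.02,  0.08]))
```

```bash
python3 -m crank '0 -20 -26 -80 0 0;0 -20 -26 -80 0 0;0 -20 -26 -80 0 0;0 -20 -26 -80 0 0;0 -20 -26 -80 0 0;0 -20 -26 -80 0 0;0 -20 -26 -80 0 0;0 -20 -26 -80 0 0;2.2 -43.5 -57.3 -165 0 0;2.2 -43.5 -57.3 -165 0 0;2.2 -43.5 -57.3 -165 0 0;2.2 -43.5 -57.3 -165 0 0;2.2 -43.5 -57.3 -165 0 0;2.2 -43.5 -57.3 -165 0 0;2.2 -43.5 -57.3 -165 0 0;2.2 -43.5 -57.3 -165 0 0;2.2 -43.5 -57.3 -165 0 0;2.2 -43.5 -57.3 -165 0 0;2.2 -43.5 -57.3 -165 0 0;2.2 -43.5 -57.3 -165 0 0' 0 10; python3 - <<'E'
from h import *
st(); print(rel([.61,-.0437,.013],down(2)))
crop('top',180,170,390,270,3.8,'d1')
E
```

```text
time_s: 2.1
eef_pos: [0.61, -0.0443, 0.1998]
ee_rot: [0.707, -0.009, 0.708, 0.01]
force: [0.1, 0.8, -0.2]
width: 1.0
t 2.1 p [ 0.61   -0.0443  0.1998] zaxis yaw 1.6 x [-0.001  0.002 -1.   ] F [ 0.1  0.8 -0.2] w 1.0 j [ 0.57  0.35 -0.71  1.56  0.23  1.31  1.42]
(array([18.68,  0.03,  0.03]), array([-0.43, -0.08, -0.1 ]))
```

```bash
python3 -m crank '10 0 0 0 0 0;10 0 0 0 0 0;10 0 0 0 0 0;15 0 0 0 0 0;17 0 0 0 0 0;18.6 0 0 0 0 0;18.6 0 0 0 0 0;18.6 0 0 0 0 0' 0 8; python3 -m crank '0 0 0 0 0 0;0 0 0 0 0 0;0 0 0 0 0 0;0 0 0 0 0 0;0 0 0 0 0 0;0 0 0 0 0 0;0 0 0 0 0 0;0 0 0 0 0 0;0 0 0 0 0 0;0 0 0 0 0 0' 1 8; python3 - <<'E'
from h import *
st()
E
```

```text
time_s: 2.95
eef_pos: [0.611, -0.0441, 0.0157]
ee_rot: [0.707, -0.008, 0.707, 0.009]
force: [-0.0, 0.1, 0.1]
width: 0.997
time_s: 3.95
eef_pos: [0.611, -0.0442, 0.0158]
ee_rot: [0.707, -0.008, 0.707, 0.009]
force: [-1.1, -0.1, 5.0]
width: 0.623
t 3.95 p [ 0.611  -0.0442  0.0158] zaxis yaw 1.4 x [ 0.001  0.001 -1.   ] F [-1.1 -0.1  5. ] w 0.623 j [ 0.51  0.53 -0.64  1.74  0.37  1.    1.32]
```

```bash
python3 -m crank '-1 0 0 0 0 0;-2 0 0 0 0 0;-3 0 -0.5 0 0 0;-4 0 -1 0 0 0;-5 0 -1.5 0 0 0;-6 0 -2 0 0 0;-7 0 -2.5 0 0 0;-8 0 -3 0 0 0;-9 0 -3.5 0 0 0;-10 0 -3.5 0 0 0;-10 0 -3.5 0 0 0;-10 0 -3.5 0 0 0;-10 0 -3.5 0 0 0' 1 8; python3 - <<'E'
from h import *
st()
crop('top',180,170,390,270,3.8,'d2');crop('scene',230,120,390,250,5,'d3')
E
```

```text
time_s: 5.25
eef_pos: [0.5757, -0.0451, 0.1152]
ee_rot: [0.707, -0.008, 0.707, 0.009]
force: [-0.4, 0.4, -1.3]
width: 0.618
t 5.25 p [ 0.5757 -0.0451  0.1152] zaxis yaw 1.4 x [-0.     0.002 -1.   ] F [-0.4  0.4 -1.3] w 0.618 j [ 0.59  0.35 -0.71  1.75  0.25  1.13  1.4 ]
```

View pics/d3.png

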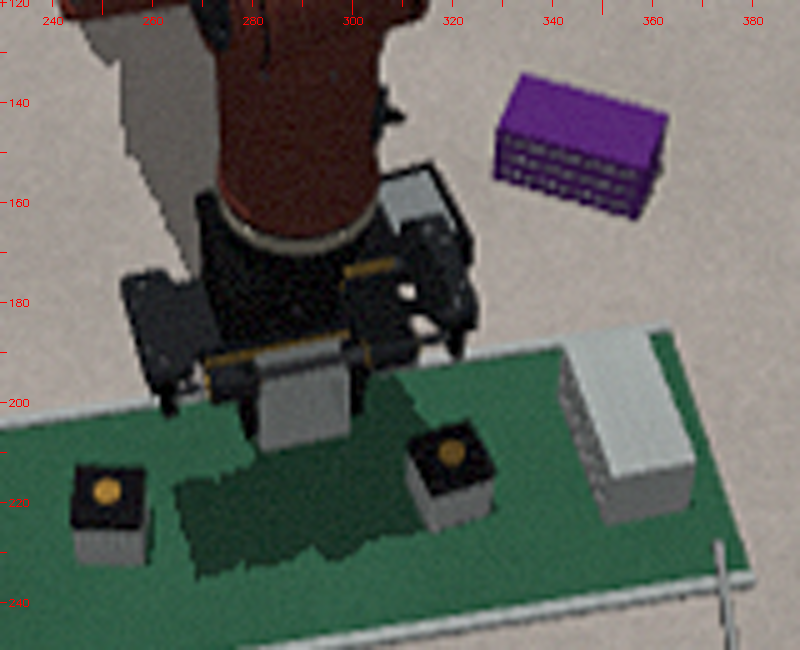

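```bash
python3 -m crank '1 0 0 0 0 0;2 0 0 0 0 0;2.8 0 0 0 0 0;3.3 0 0 0 0 0;3.6 0 0 0 0 0;3.9 0 0 0 0 0;3.9 0 0 0 0 0' 1 8; python3 -m crank '.1 0 0 0 0 0;.2 0 0 0 0 0;.3 0 0 0 0 0;.3 0 0 0 0 0' 1 8;python3 - <<'E'
from h import *
st();crop('scene',230,120,390,250,5,'d4')
E
```

```text
time_s: 6.05
eef_pos: [0.5756, -0.045, 0.0759]
ee_rot: [0.707, -0.008, 0.707, 0.009]
force: [-0.1, 0.6, -2.7]
width: 0.62
time_s: 6.45
eef_pos: [0.5756, -0.045, 0.0729]
ee_rot: [0.707, -0.008, 0.707, 0.009]
force: [0.0, -0.7, -2.2]
width: 0.618
t 6.45 p [ 0.5756 -0.045   0.0729] zaxis yaw 1.4 x [-0.001  0.002 -1.   ] F [ 0.  -0.7 -2.2] w 0.618 j [ 0.57  0.4  -0.69  1.78  0.29  1.06  1.37]
```

View pics/d4.png

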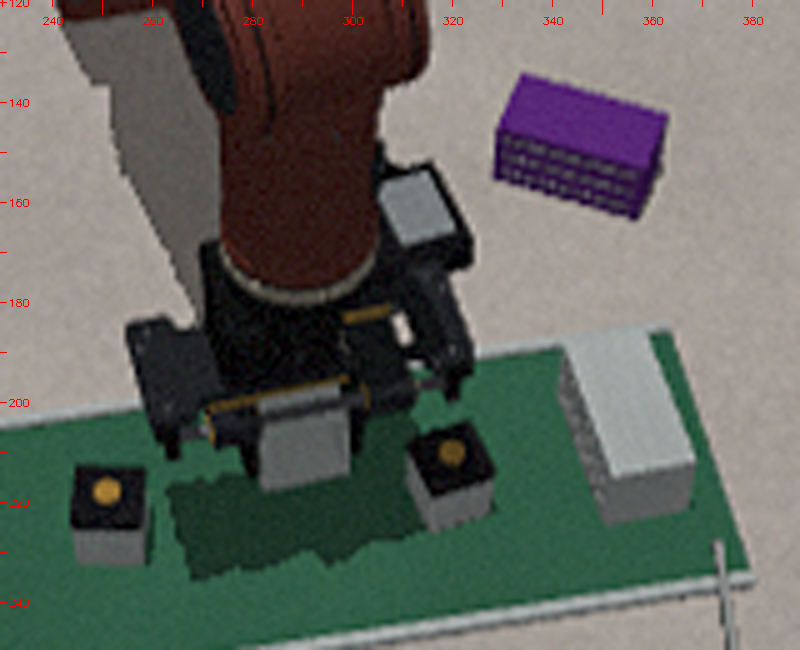

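```bash
python3 - <<'E'
from h import *
for z in (.004,.109): print(w2px('scene',[[.603,-.018,z],[.603,-.072,z],[.549,-.018,z],[.549,-.072,z]]))
E
python3 -m crank '.15 0 0 0 0 0;.3 0 0 0 0 0;.3 0 0 0 0 0' 1 8;python3 -m crank '.15 0 0 0 0 0;.3 0 0 0 0 0;.3 0 0 0 0 0' 1 8
```

```text
[[299.31762764 228.26544954]
 [282.41533761 231.58903795]
 [295.280289   214.39389635]
 [278.68296138 217.59333686]]
[[299.81254934 208.79896893]
 [281.93616874 212.22269039]
 [295.53779481 194.53665781]
 [278.00219649 197.82537475]]
time_s: 6.8
eef_pos: [0.5754, -0.045, 0.0697]
ee_rot: [0.707, -0.008, 0.707, 0.009]
force: [-0.5, 0.1, -1.6]
width: 0.623
time_s: 7.1
eef_pos: [0.5752, -0.045, 0.0664]
ee_rot: [0.707, -0.008, 0.708, 0.009]
force: [0.5, -0.1, -2.9]
width: 0.616
```

```bash
python3 - <<'E'
from h import *
st()
for n,b in(('scene',(260,170,325,240)),('top',(255,170,325,240))):
    im=env.snapshot(n); im=np.clip(im.astype(float)*2.0,0,255).astype(np.uint8); crop(n,*b,8,'e_'+n,im)
E
```

```text
t 7.1 p [ 0.5752 -0.045   0.0664] zaxis yaw 1.4 x [-0.001  0.002 -1.   ] F [ 0.5 -0.1 -2.9] w 0.616 j [ 0.57  0.41 -0.69  1.79  0.29  1.05  1.37]
```

View pics/e_scene.png

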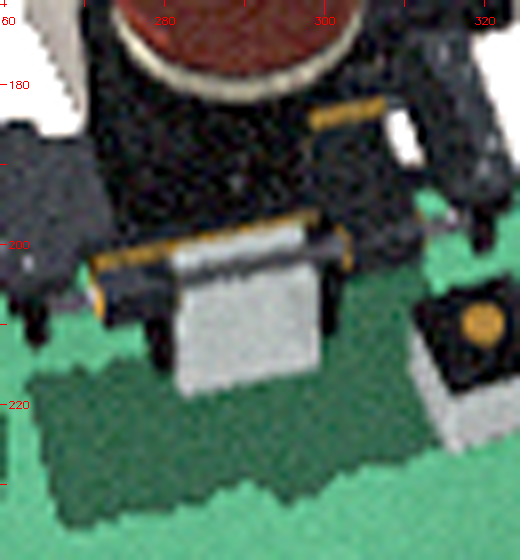

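View pics/e_top.png

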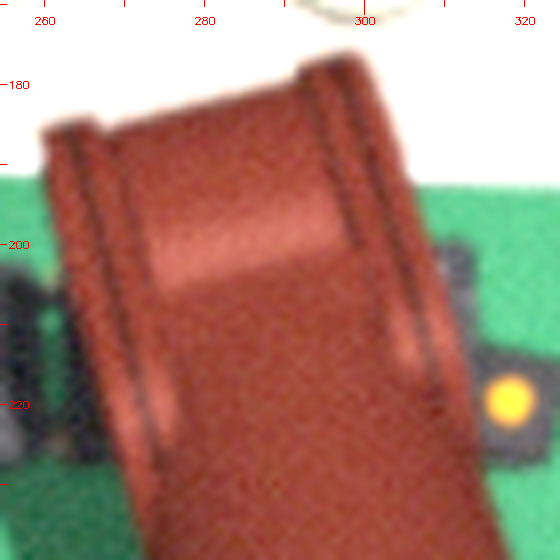

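```bash
python3 -m crank '-1 0 0 0 0 0;-2 0 0 0 0 0;-3 0 0 0 0 0;-3.5 0 0 0 0 0;-3.5 0 .2 0 -8 0;-3.6 0 .5 0 -16 0;-3.7 0 .75 0 -24 0;-3.8 0 1 0 -33 0;-3.8 0 1 0 -33 0;-3.8 0 1 0 -33 0' 1 8; python3 - <<'E'
from h import *
st()
for n,b in(('scene',(260,150,325,240)),):
    im=env.snapshot(n); im=np.clip(im.astype(float)*2.0,0,255).astype(np.uint8); crop(n,*b,6,'f_'+n,im)
z=.0853+.0375
print(w2px('scene',[[.602,-.018,z-.09],[.602,-.072,z-.09],[.602,-.018,z+.015],[.602,-.072,z+.015]]))
E
```

```text
time_s: 8.2
eef_pos: [0.5845, -0.0452, 0.1046]
ee_rot: [0.878, -0.005, 0.479, 0.011]
force: [1.5, 0.8, -2.2]
width: 0.616
t 8.2 p [ 0.5845 -0.0452  0.1046] zaxis yaw 1.3 x [ 0.54   0.014 -0.841] F [ 1.5  0.8 -2.2] w 0.616 j [ 0.82  0.03 -0.8   2.23 -0.03  0.32  1.65]
[[299.37055381 222.87608514]
 [282.21773382 226.22458283]
 [299.87630029 202.79058647]
 [281.71944582 206.23928196]]
```

View pics/f_scene.png

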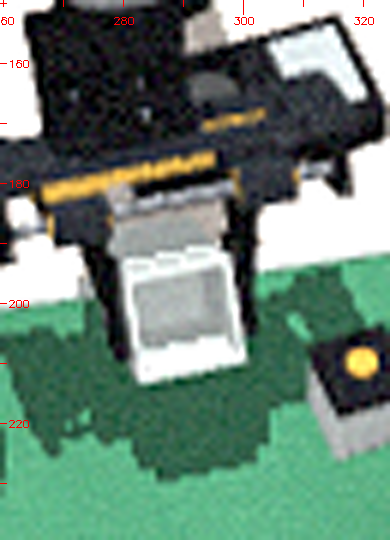

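```bash
python3 -m crank '0.8 0 -.5 0 0 0;1.5 0 -1 0 0 0;1.5 0 -1 0 0 0' 1 8;python3 -m crank '0 0 0 0 0 0;0 0 0 0 0 0;0 0 0 0 0 0;0 0 0 0 0 0;0 0 0 0 0 0' 1 4; python3 - <<'E'
from h import *
st()
for n,b in(('scene',(260,150,325,240)),):
    im=env.snapshot(n); im=np.clip(im.astype(float)*2.0,0,255).astype(np.uint8); crop(n,*b,6,'f2_'+n,im)
E
```

```text
time_s: 8.55
eef_pos: [0.5878, -0.044, 0.0882]
ee_rot: [0.878, -0.004, 0.479, 0.012]
force: [-0.2, 0.4, -1.5]
width: 0.619
time_s: 9.05
eef_pos: [0.5887, -0.0438, 0.0893]
ee_rot: [0.878, -0.005, 0.478, 0.012]
force: [-0.2, 1.2, 3.5]
width: 0.613
t 9.05 p [ 0.5887 -0.0438  0.0893] zaxis yaw 1.3 x [ 0.542  0.017 -0.84 ] F [-0.2  1.2  3.5] w 0.613 j [ 0.79  0.07 -0.78  2.24  0.07  0.28  1.56]
```

View pics/f2_scene.png

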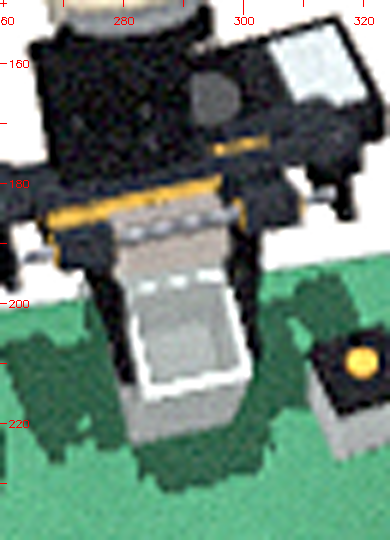

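```bash
python3 -m crank '-.4 0 .3 0 0 0;-.8 0 .55 0 0 0;-1.3 0 .8 0 0 0;-1.3 0 .8 0 0 0;-1.3 0 .8 0 0 0;-1.3 0 .8 0 0 0' 1 4; python3 - <<'E'
from h import *
st()
for n,b in(('scene',(260,150,325,240)),):
    im=env.snapshot(n); im=np.clip(im.astype(float)*2.0,0,255).astype(np.uint8); crop(n,*b,6,'f3_'+n,im)
E
```

```text
time_s: 9.7
eef_pos: [0.5881, -0.0441, 0.1042]
ee_rot: [0.878, -0.005, 0.479, 0.012]
force: [0.6, -0.2, -1.0]
width: 0.623
t 9.7 p [ 0.5881 -0.0441  0.1042] zaxis yaw 1.3 x [ 0.542  0.016 -0.841] F [ 0.6 -0.2 -1. ] w 0.623 j [ 0.82  0.04 -0.8   2.22 -0.01  0.32  1.64]
```

View pics/f3_scene.png

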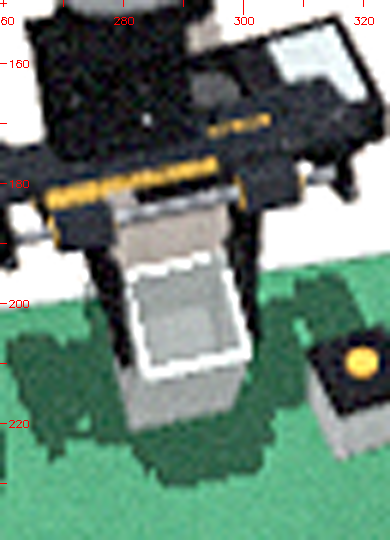

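```bash
cat >> h.py <<'E'
def tiltpx(gx,gy,gz,phi,grip=.015,sgn=1,n='scene'):
    "phi = deg between housing axis and vertical, mouth leaning to sgn*x. returns v of mouth back, mouth front, bottom front"
    a=np.radians(phi)*sgn; ax=np.array([np.sin(a),0,np.cos(a)]); e=np.array([np.cos(a),0,-np.sin(a)]); g=np.array([gx,gy,gz])
    return w2px(n,[g+grip*ax-.027*e,g+grip*ax+.027*e,g-(.105-grip)*ax+.027*e])
E
python3 - <<'E'
from h import *
Rm,p=Rt(); g=p-.0187*Rm[:,0]; print(g)
for f in range(0,91,10): print(f,np.round(tiltpx(*g,f),1).tolist())
E
```

```text
[ 0.57797531 -0.04426926  0.11985344]
0 [[287.1, 191.4], [291.3, 205.9], [291.3, 225.8]]
10 [[287.3, 191.3], [291.5, 207.5], [290.1, 222.2]]
20 [[287.6, 191.5], [291.6, 208.9], [288.9, 218.0]]
30 [[288.0, 192.0], [291.6, 210.0], [287.7, 213.4]]
40 [[288.3, 192.8], [291.6, 210.9], [286.6, 208.5]]
50 [[288.7, 193.9], [291.4, 211.5], [285.5, 203.4]]
60 [[289.1, 195.2], [291.2, 211.8], [284.6, 198.3]]
70 [[289.6, 196.7], [291.0, 211.8], [283.8, 193.2]]
80 [[290.0, 198.4], [290.7, 211.5], [283.1, 188.4]]
90 [[290.4, 200.2], [290.4, 210.9], [282.6, 183.9]]
```

```bash
python3 -m crank '-.4 0 .3 0 0 0;0 0 0 0 0 0;0 0 0 0 0 0;0 0 0 0 0 0;0 0 0 0 0 0;0 0 0 0 0 0' 1 3; python3 - <<'E'
from h import *
st()
for n,b in(('scene',(260,150,325,240)),):
    im=env.snapshot(n); im=np.clip(im.astype(float)*2.0,0,255).astype(np.uint8); crop(n,*b,6,'f4_'+n,im)
E
```

```text
time_s: 10.35
eef_pos: [0.5881, -0.0439, 0.1041]
ee_rot: [0.878, -0.005, 0.479, 0.012]
force: [0.1, -0.5, -2.1]
width: 0.619
t 10.35 p [ 0.5881 -0.0439  0.1041] zaxis yaw 1.3 x [ 0.541  0.017 -0.841] F [ 0.1 -0.5 -2.1] w 0.619 j [ 0.82  0.04 -0.8   2.22 -0.01  0.32  1.64]
```

View pics/f4_scene.png

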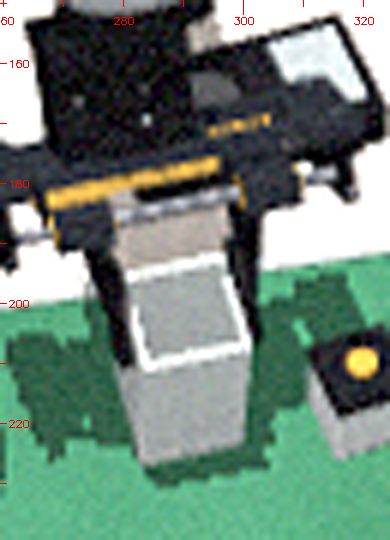

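```bash
python3 -m crank '0.5 0 -.5 0 0 0;1 0 -1 0 0 0;1.5 0 -1.5 0 0 0;1.8 0 -1.75 0 0 0;1.8 0 -1.75 0 0 0' 1 6;python3 -m crank '.08 0 -.05 0 0 0;.16 0 -.1 0 0 0;.16 0 -.1 0 0 0' 1 6; python3 - <<'E'
from h import *
st()
E
```

```text
time_s: 10.9
eef_pos: [0.584, -0.044, 0.0797]
ee_rot: [0.878, -0.005, 0.478, 0.012]
force: [0.8, -0.9, 1.7]
width: 0.617
time_s: 11.2
eef_pos: [0.5853, -0.044, 0.0788]
ee_rot: [0.879, -0.005, 0.477, 0.012]
force: [-0.8, 0.7, 5.8]
width: 0.621
t 11.2 p [ 0.5853 -0.044   0.0788] zaxis yaw 1.4 x [ 0.546  0.016 -0.838] F [-0.8  0.7  5.8] w 0.621 j [ 0.78  0.08 -0.77  2.26  0.11  0.25  1.52]
```

```bash
python3 -m crank '0 0 0 0 0 0;0 0 0 0 0 0;0 0 0 0 0 0;0 0 0 0 0 0;0 0 0 0 0 0' 0 6;python3 -m crank '-1 0 0 0 0 0;-2.5 0 0 0 0 0;-5 0 0 0 0 0;-8 0 0 0 0 0;-11 0 0 0 0 0;-11 0 0 0 0 0' 0; python3 - <<'E'
from h import *
st()
for n,b in(('scene',(260,150,325,240)),('scene',(185,120,390,275))):
    im=env.snapshot(n); im=np.clip(im.astype(float)*2.0,0,255).astype(np.uint8); crop(n,*b,6 if b[0]>200 else 3.9,'g%d'%b[0],im)
print(w2px('scene',[[.576,-.044,.109],[.603,-.044,.004]]))
print(rel([.5365,.166,.20],down(.5)))
E
```

```text
time_s: 11.7
eef_pos: [0.5851, -0.044, 0.0786]
ee_rot: [0.879, -0.005, 0.477, 0.012]
force: [0.1, 0.0, -0.2]
width: 0.96
time_s: 12.3
eef_pos: [0.5256, -0.0465, 0.1744]
ee_rot: [0.88, -0.006, 0.475, 0.011]
force: [0.4, 0.2, -1.0]
width: 1.003
t 12.3 p [ 0.5256 -0.0465  0.1744] zaxis yaw 1.4 x [ 0.549  0.013 -0.835] F [ 0.4  0.2 -1. ] w 1.003 j [ 0.87 -0.28 -0.72  2.28 -0.52  0.55  2.09]
[[289.14977757 203.2070638 ]
 [291.19827129 229.86200406]]
(array([-1.47, 21.19,  2.93]), array([ 0.9 , 33.14, -0.34]))
```

View pics/g185.png

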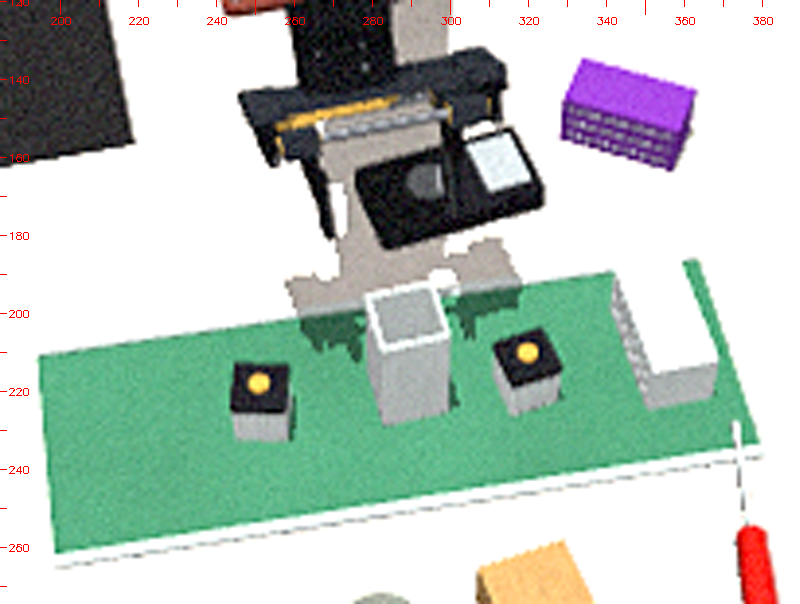

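```bash
python3 -m crank '-1.5 5 3 0 8 0;-1.5 10 3 0 16 0;-1.5 15 3 0 24 0;-1.5 20 3 0.5 33 0;-1.5 21.2 2.9 .9 33.1 0;-1.5 21.2 2.9 .9 33.1 0;-1.5 21.2 2.9 .9 33.1 0' 0; python3 - <<'E'
from h import *
st(); print(rel([.5365,.166,.013],down(.5)))
E
```

```text
time_s: 13.1
eef_pos: [0.5357, 0.1732, 0.1984]
ee_rot: [0.706, -0.002, 0.709, 0.011]
force: [0.0, 1.1, 0.0]
width: 0.997
t 13.1 p [0.5357 0.1732 0.1984] zaxis yaw 1.0 x [-0.004  0.012 -1.   ] F [0.  1.1 0. ] w 0.997 j [ 0.57  0.39 -1.18  1.67  0.36  1.33  0.92]
(array([18.53, -0.95,  0.15]), array([ 0.5 , -0.24, -0.7 ]))
```

```bash
python3 -m crank '5 -.7 0 .5 0 -.7;10 -.9 0 .5 0 -.7;10 -.9 0 .5 0 -.7;14 -.9 0 .5 0 -.7;17 -.95 .1 .5 0 -.7;18.3 -.95 .1 .5 0 -.7;18.5 -.95 .1 .5 0 -.7;18.5 -.95 .1 .5 0 -.7' 0 ; python3 - <<'E'
from h import *
st(); print(rel([.5365,.166,.013],down(.5)))
E
```

```text
time_s: 13.9
eef_pos: [0.5369, 0.1664, 0.0148]
ee_rot: [0.706, -0.003, 0.708, 0.003]
force: [0.4, 0.3, 1.0]
width: 1.002
t 13.9 p [0.5369 0.1664 0.0148] zaxis yaw 0.5 x [-0.003  0.001 -1.   ] F [0.4 0.3 1. ] w 1.002 j [ 0.43  0.58 -1.01  1.85  0.57  1.03  0.77]
(array([ 0.18, -0.04, -0.04]), array([-0.01, -0.17, -0.05]))
```

Close, lift 11 cm while moving toward the bottom's x, then reduce grip to 3 N and let it swing.

```bash
python3 -m crank '0 0 0 0 0 0;0 0 0 0 0 0;0 0 0 0 0 0;0 0 0 0 0 0;0 0 0 0 0 0;0 0 0 0 0 0;0 0 0 0 0 0;0 0 0 0 0 0;0 0 0 0 0 0' 1 8; python3 -m crank '-1 0 0 0 0 0;-2 0 0 0 0 0;-3 0 0.5 0 0 0;-4 0 1 0 0 0;-5 0 1.5 0 0 0;-6 0 2 0 0 0;-7 0 2.5 0 0 0;-8 0 3 0 0 0;-9 0 3.5 0 0 0;-10 0 4 0 0 0;-10 0 4 0 0 0;-10 0 4 0 0 0' 1 8; python3 -m crank '0 0 0 0 0 0;0 0 0 0 0 0;0 0 0 0 0 0;0 0 0 0 0 0;0 0 0 0 0 0;0 0 0 0 0 0;0 0 0 0 0 0;0 0 0 0 0 0;0 0 0 0 0 0;0 0 0 0 0 0' 1 3; python3 - <<'E'
from h import *
st()
for n,b in(('scene',(310,120,400,240)),):
    im=env.snapshot(n); im=np.clip(im.astype(float)*2.0,0,255).astype(np.uint8); crop(n,*b,5,'k1_'+n,im)
Rm,p=Rt(); g=p-.0187*Rm[:,0]; print(g)
for f in range(0,91,15): print(f,np.round(tiltpx(*g,f,sgn=-1),1).tolist())
E
```

```text
time_s: 14.8
eef_pos: [0.5369, 0.1663, 0.015]
ee_rot: [0.706, -0.003, 0.708, 0.003]
force: [-1.2, -0.7, 5.3]
width: 0.62
time_s: 16.0
eef_pos: [0.5772, 0.1666, 0.1148]
ee_rot: [0.706, -0.003, 0.708, 0.003]
force: [0.2, 0.3, -2.4]
width: 0.622
time_s: 17.0
eef_pos: [0.5772, 0.1666, 0.1148]
ee_rot: [0.706, -0.003, 0.708, 0.003]
force: [-0.1, -0.2, -1.9]
width: 0.62
t 17.0 p [0.5772 0.1666 0.1148] zaxis yaw 0.5 x [-0.003  0.001 -1.   ] F [-0.1 -0.2 -1.9] w 0.62 j [ 0.46  0.54 -1.06  1.68  0.49  1.23  0.86]
[0.57724107 0.16662931 0.13349906]
0 [[355.8, 175.7], [361.3, 189.6], [357.5, 210.2]]
15 [[355.2, 176.5], [361.1, 187.0], [360.0, 214.2]]
30 [[354.8, 177.9], [360.6, 184.3], [362.5, 216.3]]
45 [[354.7, 179.9], [359.9, 181.7], [364.8, 216.4]]
60 [[354.8, 182.2], [359.2, 179.3], [366.7, 214.3]]
75 [[355.0, 184.8], [358.3, 177.5], [368.0, 210.2]]
90 [[355.5, 187.4], [357.4, 176.2], [368.6, 204.2]]
```

View pics/k1_scene.png

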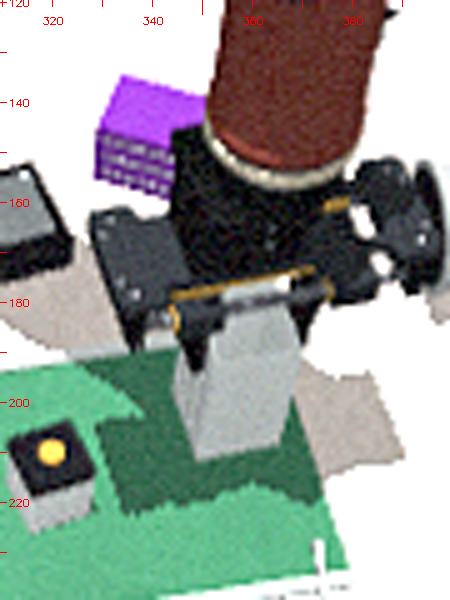

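```bash
python3 -m crank '1 0 .2 0 0 0;2 0 .4 0 0 0;3 0 .4 0 0 0;3.4 0 .4 0 0 0;3.7 0 .4 0 0 0;3.7 0 .4 0 0 0' 1 6;python3 -m crank '.1 0 0 0 0 0;.2 0 0 0 0 0;.3 0 0 0 0 0;.3 0 0 0 0 0' 1 6; python3 - <<'E'
from h import *
st()
for n,b in(('scene',(310,120,400,240)),):
    im=env.snapshot(n); im=np.clip(im.astype(float)*2.0,0,255).astype(np.uint8); crop(n,*b,5,'k2_'+n,im)
Rm,p=Rt(); g=p-.0187*Rm[:,0]; print(g)
for f in (-10,0,10,20): print(f,np.round(tiltpx(*g,f,sgn=-1),1).tolist())
E
```

```text
time_s: 17.65
eef_pos: [0.581, 0.1665, 0.0775]
ee_rot: [0.706, -0.003, 0.708, 0.003]
force: [-0.9, -1.5, 1.2]
width: 0.62
time_s: 18.05
eef_pos: [0.5813, 0.1665, 0.0749]
ee_rot: [0.706, -0.003, 0.708, 0.003]
force: [-2.3, -2.7, 6.8]
width: 0.622
t 18.05 p [0.5813 0.1665 0.0749] zaxis yaw 0.5 x [-0.003 -0.    -1.   ] F [-2.3 -2.7  6.8] w 0.622 j [ 0.43  0.58 -1.03  1.7   0.54  1.17  0.83]
[0.58133483 0.1664907  0.09359315]
-10 [[355.2, 184.8], [360.2, 200.4], [354.8, 215.1]]
0 [[354.8, 184.9], [360.2, 198.8], [356.4, 218.6]]
10 [[354.4, 185.4], [360.0, 197.1], [358.1, 221.4]]
20 [[354.1, 186.1], [359.8, 195.4], [359.8, 223.5]]
```

View pics/k2_scene.png

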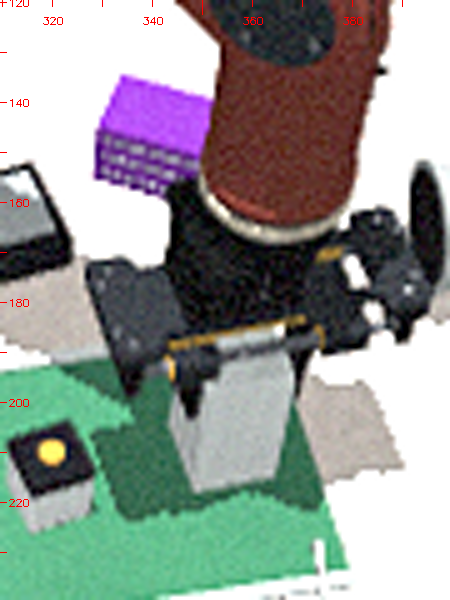

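Upright on the mat. I'll release and retreat straight up.

```bash
python3 -m crank '0 0 0 0 0 0;0 0 0 0 0 0;0 0 0 0 0 0;0 0 0 0 0 0;0 0 0 0 0 0' 0 10;python3 -m crank '-1 0 0 0 0 0;-2.5 0 0 0 0 0;-5 0 0 0 0 0;-9 0 0 0 0 0;-13 0 0 0 0 0;-13 10 -3 0 0 0;-13 10 -3 0 0 0;-13 10 -3 0 0 0' 0; python3 - <<'E'
from h import *
st()
for n,b in(('scene',(185,120,390,275)),('scene',(380,110,480,200)),('top',(80,180,390,280))):
    im=env.snapshot(n); im=np.clip(im.astype(float)*1.5,0,255).astype(np.uint8); crop(n,*b,{185:3.9,380:6,80:2.5}[b[0]],'m%d'%b[0],im)
E
```

```text
time_s: 18.6
eef_pos: [0.5812, 0.1666, 0.0748]
ee_rot: [0.706, -0.003, 0.708, 0.003]
force: [0.1, -0.3, -0.2]
width: 0.962
time_s: 19.4
eef_pos: [0.5469, 0.2741, 0.2076]
ee_rot: [0.707, -0.005, 0.708, 0.008]
force: [0.1, 1.1, 0.8]
width: 1.001
t 19.4 p [0.5469 0.2741 0.2076] zaxis yaw 1.0 x [-0.001  0.004 -1.   ] F [0.1 1.1 0.8] w 1.001 j [ 0.3   0.48 -1.12  1.54  0.44  1.39  0.73]
```

View pics/m185.png

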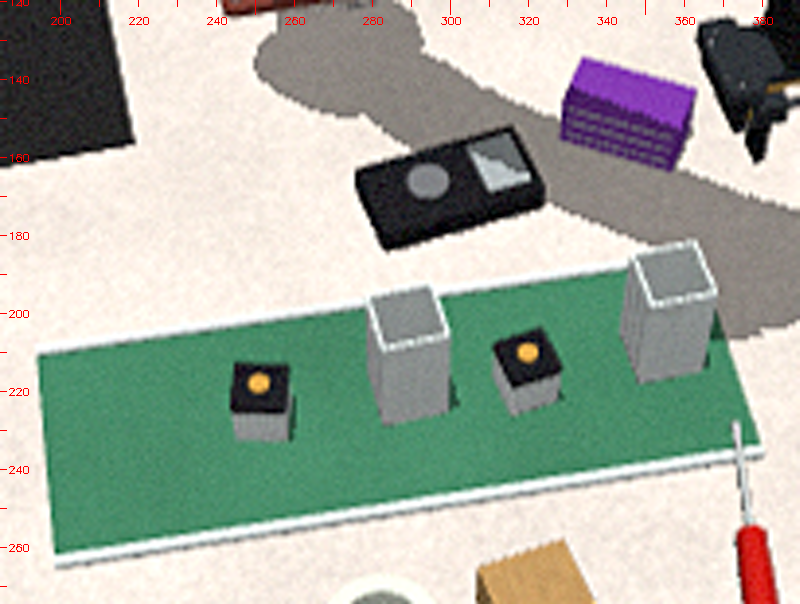

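View pics/m380.png

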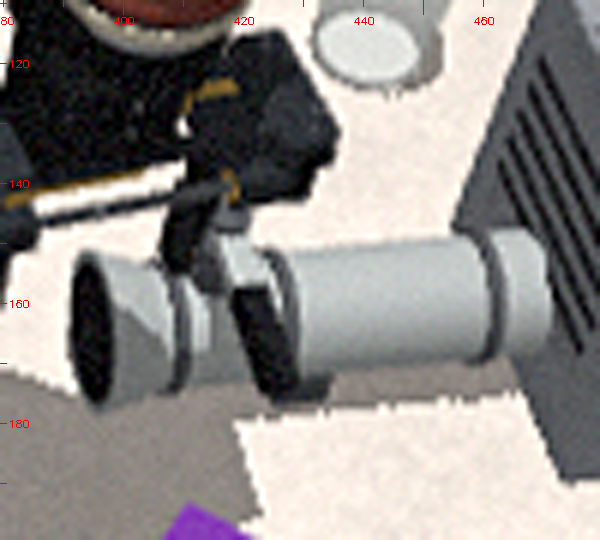

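View pics/m80.png

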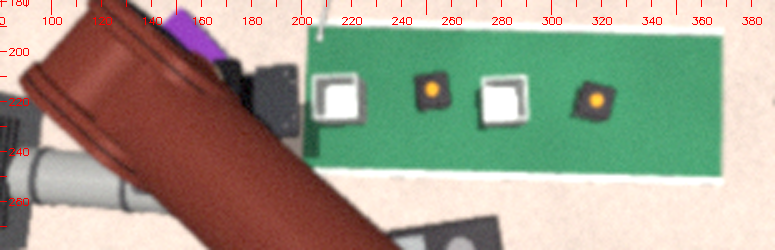

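```bash
python3 - <<'E'
from h import *
a=px2w('top',141.2,219.2,.133);b=px2w('top',138.8,239.8,.133);print(a,b,np.degrees(np.arctan2(*(a-b)[[1,0]])))
d=(a-b)/np.linalg.norm(a-b);ax=a-.106*d;print('axis',ax)
# duct lateral edges at half height .05 : mid line via edges top view
for e in(((100,239.5),(97,260)),((125,241),(122,262)),((140,241.5),(137,263.5))):
    p=[px2w('top',*q,.05) for q in e];print('duct mid',np.round((p[0]+p[1])/2,4),np.linalg.norm(p[0]-p[1]))
def model(ax,ang,n):
    c,s=np.cos(np.radians(ang)),np.sin(np.radians(ang));P=[]
    for r,w in((.106,.01),(.106,-.01),(.04,.01),(.04,-.01),(0,0)):
        P.append([ax[0]+r*c-w*s,ax[1]+r*s+w*c,.133])
    return np.round(w2px(n,P),1).tolist()
for ang in(-3,-6,):print(ang,model(ax,ang,'top'),model(ax,ang,'scene'))
E
```

```text
[0.57348983 0.382642   0.133     ] [0.51121152 0.38941423 0.133     ] -6.2060365456176365
axis [0.46811103 0.39410104 0.133     ]
duct mid [0.4861 0.5471 0.05  ] 0.06618811560743947
duct mid [0.4787 0.4661 0.05  ] 0.06768863282872933
duct mid [0.4745 0.4176 0.05  ] 0.07081572361851818
-3 [[136.0, 219.0], [142.5, 219.2], [134.6, 240.8], [141.2, 241.0], [137.1, 254.2]] [[430.4, 171.4], [424.2, 172.3], [423.4, 155.3], [417.2, 156.2], [416.2, 146.3]]
-6 [[137.8, 218.9], [144.3, 219.5], [135.3, 240.6], [141.9, 241.2], [137.1, 254.2]] [[428.7, 171.7], [422.3, 172.4], [422.8, 155.5], [416.5, 156.1], [416.2, 146.3]]
```

```bash
python3 - <<'E'
from h import *
print(rel([.5486,.3857,.19],down(-6)))
E
```

```text
(array([ 1.58, 11.91, -0.1 ]), array([ 6.56, -0.1 ,  0.01]))
```

```bash
python3 -m crank '0 5 0 2 0 0;0 10 0 5 0 0;0 11.9 0 6.5 0 0;0 11.9 -.1 6.5 0 0;0 11.9 -.1 6.5 0 0' 0;  python3 - <<'E'
from h import *
st();print(rel([.5486,.3857,.108],down(-6)))
E
```

```text
time_s: 20.05
eef_pos: [0.5495, 0.3841, 0.2057]
ee_rot: [0.706, 0.037, 0.707, -0.037]
force: [0.1, -2.0, -0.4]
width: 0.999
t 20.05 p [0.5495 0.3841 0.2057] zaxis yaw -6.0 x [-0.002 -0.001 -1.   ] F [ 0.1 -2.  -0.4] w 0.999 j [ 0.01  0.59 -1.03  1.39  0.5   1.44  0.46]
(array([ 9.77,  0.16, -0.09]), array([ 0.01, -0.1 ,  0.07]))
```

```bash
python3 -m crank '4 .15 0 0 0 0;7 .15 0 0 0 0;9 .15 0 0 0 0;9.8 .15 -.1 0 0 0;9.8 .15 -.1 0 0 0' 0;python3 -m crank '0 0 0 0 0 0;0 0 0 0 0 0;0 0 0 0 0 0;0 0 0 0 0 0;0 0 0 0 0 0;0 0 0 0 0 0;0 0 0 0 0 0;0 0 0 0 0 0;0 0 0 0 0 0;0 0 0 0 0 0;0 0 0 0 0 0;0 0 0 0 0 0' 1 15;  python3 - <<'E'
from h import *
st()
ax=np.array([.469,.394])
Rm,p=Rt()
print('r,ang',np.hypot(*(p[:2]-ax)),np.degrees(np.arctan2(*(p[:2]-ax)[::-1])))
# arc: rows
r=.08
for k in range(1,14):
    a=-6-7.1*k*1.0; a=max(a,-98)
    P=[ax[0]+r*np.cos(np.radians(a)),ax[1]+r*np.sin(np.radians(a)),p[2]]
    print(a,*rel(P,down(a)))
E
```

```text
time_s: 20.55
eef_pos: [0.5493, 0.3833, 0.1071]
ee_rot: [0.705, 0.037, 0.707, -0.039]
force: [-0.3, 0.5, 0.2]
width: 1.001
time_s: 21.75
eef_pos: [0.5494, 0.3837, 0.1071]
ee_rot: [0.705, 0.037, 0.707, -0.038]
force: [2.1, 3.4, -2.1]
width: 0.211
t 21.75 p [0.5494 0.3837 0.1071] zaxis yaw -6.1 x [-0.002 -0.002 -1.   ] F [ 2.1  3.4 -2.1] w 0.211 j [ 0.    0.66 -0.99  1.5   0.56  1.29  0.41]
r,ang 0.08105951465179971 -7.320610189511504
-13.1 [ 0.   -0.8  -0.16] [ 6.97 -0.12  0.12]
-20.2 [ 0.   -1.78 -0.34] [14.07 -0.11  0.13]
-27.299999999999997 [ 0.01 -2.72 -0.64] [21.17 -0.1   0.14]
-34.4 [ 0.01 -3.62 -1.06] [28.27 -0.1   0.14]
-41.5 [ 0.01 -4.46 -1.58] [35.37 -0.09  0.15]
-48.599999999999994 [ 0.02 -5.23 -2.2 ] [42.47 -0.08  0.16]
-55.699999999999996 [ 0.02 -5.92 -2.92] [49.57 -0.07  0.16]
-62.8 [ 0.02 -6.52 -3.71] [56.67 -0.06  0.17]
-69.9 [ 0.02 -7.01 -4.57] [ 6.377e+01 -5.000e-02  1.700e-01]
-77.0 [ 0.03 -7.39 -5.48] [ 7.087e+01 -4.000e-02  1.800e-01]
-84.1 [ 0.03 -7.66 -6.44] [ 7.797e+01 -3.000e-02  1.800e-01]
-91.19999999999999 [ 0.03 -7.8  -7.42] [ 8.507e+01 -2.000e-02  1.900e-01]
-98 [ 0.03 -7.83 -8.37] [ 9.187e+01 -1.000e-02  1.900e-01]
```

```bash
python3 -m crank '0 -.8 -.1 7 0 0;0 -1.8 -.3 14 0 0;0 -2.7 -.6 21 0 0;0 -3.6 -1.05 28 0 0;0 -4.45 -1.6 35 0 0;0 -5.2 -2.2 42.5 0 0;0 -5.9 -2.9 49.5 0 0;0 -6.5 -3.7 56.5 0 0;0 -7 -4.55 64 0 0;0 -7.4 -5.5 71 0 0;0 -7.65 -6.45 78 0 0;0 -7.8 -7.4 85 0 0;0 -7.8 -8.1 90 0 0;0 -7.8 -8.1 90 0 0;0 -7.8 -8.1 90 0 0' 1 15;  python3 - <<'E'
from h import *
st()
ax=np.array([.469,.394])
Rm,p=Rt()
print('r,ang',np.hypot(*(p[:2]-ax)),np.degrees(np.arctan2(*(p[:2]-ax)[::-1])))
E
```

```text
time_s: 23.25
eef_pos: [0.4599, 0.3156, 0.1073]
ee_rot: [-0.472, -0.525, -0.473, 0.527]
force: [0.9, 3.9, -5.9]
width: 0.203
t 23.25 p [0.4599 0.3156 0.1073] zaxis yaw -96.1 x [-0.003 -0.001 -1.   ] F [ 0.9  3.9 -5.9] w 0.203 j [-0.02  0.34 -0.78  1.8   0.26  1.12 -0.99]
r,ang 0.07895722706396392 -96.6317924790052
```

```bash
python3 -m crank '0 -.2 0 1.5 0 0;0 -.2 0 1.5 0 0;0 -.4 0 3 0 0;0 -.4 0 3 0 0;0 -.4 0 3 0 0' 1 15;  python3 - <<'E'
from h import *
st()
Rm,p=Rt(); ax=np.array([.469,.394]);print(np.round(Rm[:,1],2))
print('r,ang',np.hypot(*(p[:2]-ax)),np.degrees(np.arctan2(*(p[:2]-ax)[::-1])))
crop('scene',380,110,480,200,6,'n1')
E
```

```text
time_s: 23.75
eef_pos: [0.4595, 0.316, 0.1075]
ee_rot: [0.459, 0.539, 0.458, -0.537]
force: [17.5, 5.8, -13.0]
width: 0.211
t 23.75 p [0.4595 0.316  0.1075] zaxis yaw -99.1 x [ 0.003  0.002 -1.   ] F [ 17.5   5.8 -13. ] w 0.211 j [-0.03  0.33 -0.77  1.8   0.26  1.11 -1.05]
[ 0.99 -0.16  0.  ]
r,ang 0.07860266350971058 -96.92301001555761
```

View pics/n1.png

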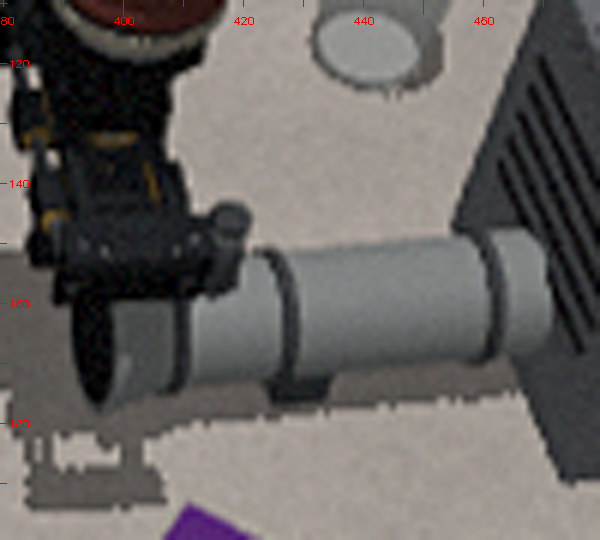

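```bash
python3 -m crank '0 .1 0 -1.5 0 0;0 .1 0 -1.5 0 0;0 .1 0 -1.5 0 0' 0.4;python3 -m crank '0 .1 0 0 0 0;0 .1 0 0 0 0;0 .1 0 0 0 0' 0.4;python3 -m crank '-3 0 0 0 0 0;-7 0 0 0 0 0;-12 0 0 0 0 0;-15 -5 -8 0 0 0;-15 -10 -8 0 0 0;-15 10 8 0 0 0;-15 12 10 0 0 0;-15 12 10 0 0 0;-15 12 10 0 0 0' 0;  python3 - <<'E'
from h import *
st()
crop('scene',380,110,480,200,6,'n2');crop('top',75,180,185,280,5,'n3')
E
```

```text
time_s: 24.1
eef_pos: [0.46, 0.3157, 0.1075]
ee_rot: [0.466, 0.533, 0.465, -0.531]
force: [0.1, 0.3, 0.6]
width: 0.403
time_s: 24.4
eef_pos: [0.4608, 0.3156, 0.1075]
ee_rot: [0.466, 0.533, 0.465, -0.531]
force: [0.0, -0.2, 0.6]
width: 0.585
time_s: 25.3
eef_pos: [0.5341, 0.2363, 0.2567]
ee_rot: [0.466, 0.533, 0.465, -0.531]
force: [0.9, 0.9, 0.7]
width: 1.004
t 25.3 p [0.5341 0.2363 0.2567] zaxis yaw -97.6 x [ 0.003  0.001 -1.   ] F [0.9 0.9 0.7] w 1.004 j [ 0.13  0.26 -0.74  1.55  0.18  1.4  -0.76]
```

View pics/n2.png

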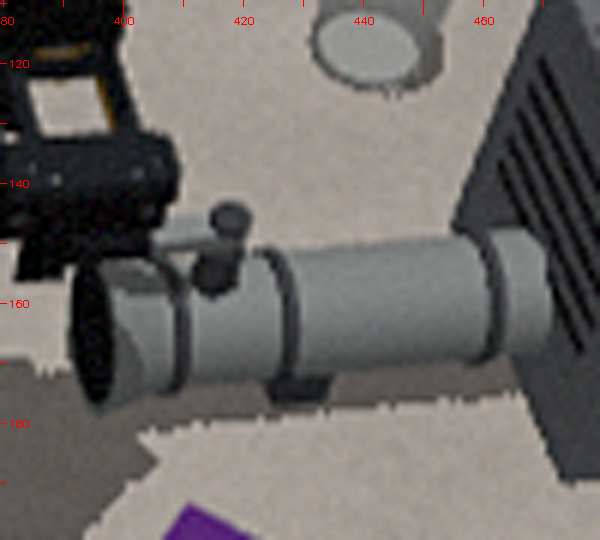

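View pics/n3.png

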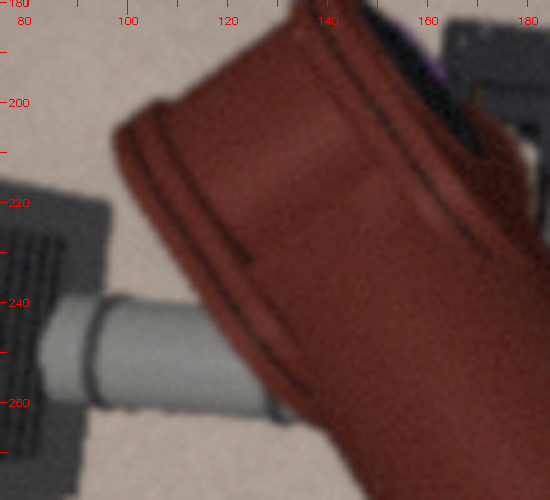

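```bash
python3 - <<'E'
from h import *
a=px2w('top',411.3,209.5,.11);b=px2w('top',416,248.5,.11);c=px2w('top',416,257,.11);f=px2w('top',409.7,202,.107);t=px2w('top',407.8,185,.101)
print(a,b,c,f,t)
for q in(a,f,t):print(np.degrees(np.arctan2(*(q-c)[[1,0]])))
d=(a-b)/np.linalg.norm(a-b)
print('origin',c+.088*d, 'grey front',np.dot(a-c,d), np.dot(b-c,d))
# cradle base corners: top view plate on table
for q in((392,212),(405.5,211),(397,257)):print(px2w('top',*q,.004))
print(rel([.528,-.448,.20],down(183.7)))
E
```

```text
[ 0.58634301 -0.44705178  0.11      ] [ 0.46528312 -0.45491449  0.11      ] [ 0.43925679 -0.45346569  0.11      ] [ 0.61030021 -0.4443744   0.107     ] [ 0.66508311 -0.44343309  0.101     ]
2.4968850977331805
3.042519471767973
2.543760504544659
origin [ 0.52707177 -0.4477622   0.11      ] grey front 0.1471926631396091 0.025877709799611487
[ 0.59066256 -0.41715295  0.004     ]
[ 0.59298293 -0.46304632  0.004     ]
[ 0.43976168 -0.42623727  0.004     ]
(array([ 5.69,  8.74, 67.23]), array([ 7.802e+01, -5.000e-02, -2.100e-01]))
```

```bash
python3 - <<'E'
from h import *
P=[px2w('top',*q,.103) for q in((402.5,216.5),(419.5,214.5),(406.5,248),(424,246.3))]
print(np.round(P,4)); print((P[0]+P[1])/2,(P[2]+P[3])/2,np.mean(P,0))
# scene tri of handle
print(tri((145.5,198),(416,249)))
for y in(3,):
  o=np.array([.527,-.448,.095]);d=np.array([np.cos(.052),np.sin(.052),0]);l=np.array([-d[1],d[0],0])
  for nm,k in(('back',-.088),('front',.07)):
    print(nm,np.round(w2px('scene',[o+k*d+s*.017*l+[0,0,.015] for s in(1,-1)]),1).tolist(),np.round(w2px('top',[o+k*d+s*.017*l+[0,0,.015] for s in(1,-1)]),1).tolist())
  print('fork', [np.round(w2px('scene',[o+k*d+s*.026*l+[0,0,.011]]),1).tolist() for k in(-.05,.05) for s in(1,-1)])
E
```

```text
[[ 0.5658 -0.4206  0.103 ]
 [ 0.5708 -0.4743  0.103 ]
 [ 0.4676 -0.4278  0.103 ]
 [ 0.4715 -0.4827  0.103 ]]
[ 0.56829356 -0.44744653  0.103     ] [ 0.46957781 -0.45524941  0.103     ] [ 0.51893568 -0.45134797  0.103     ]
(array([ 0.46333588, -0.45590151,  0.11312068]), [np.float64(0.0020701138226239474), np.float64(0.0020701138226239674)])
back [[152.7, 191.0], [141.4, 193.5]] [[410.3, 257.5], [421.2, 256.6]]
front [[159.7, 233.4], [147.7, 236.2]] [[404.9, 206.6], [415.6, 205.7]]
fork [[[157.6, 200.9]], [[140.1, 204.8]], [[162.2, 227.8]], [[144.0, 232.0]]]
```

```bash
python3 -m crank '3 5 33 40 0 0;3 5 33 40 0 0;3 5 33 40 0 0;3 5 33 40 0 0;3 5 33 40 0 0;3 5 33 40 0 0;5.7 8.7 67 78 0 0;5.7 8.7 67 78 0 0;5.7 8.7 67 78 0 0;5.7 8.7 67 78 0 0;5.7 8.7 67 78 0 0;5.7 8.7 67 78 0 0;5.7 8.7 67 78 0 0;5.7 8.7 67 78 0 0;5.7 8.7 67 78 0 0;5.7 8.7 67 78 0 0' 0;python3 - <<'E'
from h import *
st()
crop('scene',120,130,200,290,3.7,'p1');crop('top',80,180,300,280,3.6,'p2')
E
```

```text
time_s: 27.0
eef_pos: [0.5277, -0.4459, 0.199]
ee_rot: [0.023, 0.707, 0.022, -0.706]
force: [0.8, 1.3, -0.2]
width: 1.001
t 27.0 p [ 0.5277 -0.4459  0.199 ] zaxis yaw -176.4 x [ 0.002 -0.001 -1.   ] F [ 0.8  1.3 -0.2] w 1.001 j [ 0.78  0.44 -0.19  1.38  0.08  1.34 -0.93]
```

View pics/p1.png

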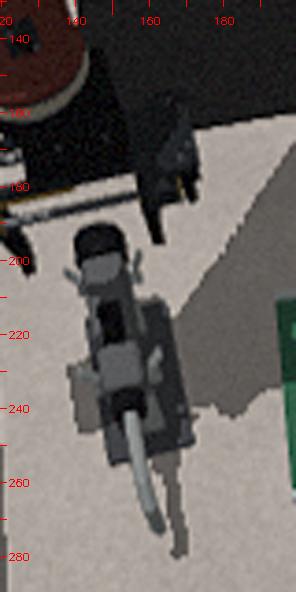

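View pics/p2.png

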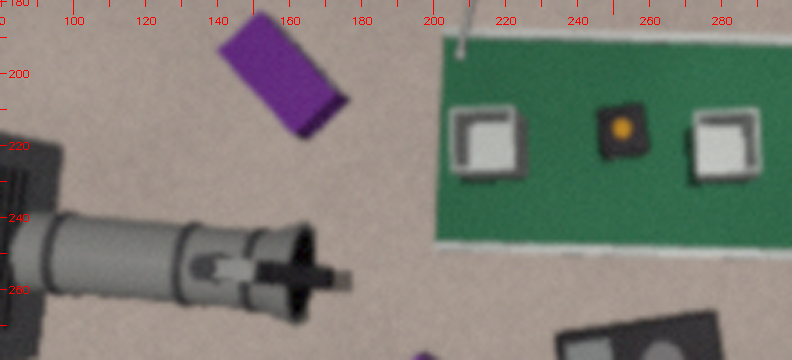

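```bash
python3 - <<'E'
from h import *
print(rel([.524,-.449,.077],down(183.5)))
E
```

```text
(array([12.29,  0.45,  0.55]), array([ 0.33, -0.18, -0.07]))
```

```bash
python3 -m crank '4 .4 .5 0 0 0;7 .4 .5 0 0 0;9 .4 .5 0 0 0;11 .4 .5 0 0 0;12.2 .4 .5 0 0 0;12.2 .4 .5 0 0 0' 0;python3 - <<'E'
from h import *
st()
E
python3 -m crank '0 0 0 0 0 0;0 0 0 0 0 0;0 0 0 0 0 0;0 0 0 0 0 0;0 0 0 0 0 0;0 0 0 0 0 0;0 0 0 0 0 0;0 0 0 0 0 0;0 0 0 0 0 0;0 0 0 0 0 0;0 0 0 0 0 0;0 0 0 0 0 0' 1 25;python3 - <<'E'
from h import *
st();crop('scene',120,150,200,290,4,'q1')
E
```

```text
time_s: 27.7
eef_pos: [0.5243, -0.4466, 0.0765]
ee_rot: [0.024, 0.707, 0.025, -0.706]
force: [-0.1, 0.4, -0.6]
width: 1.0
t 27.7 p [ 0.5243 -0.4466  0.0765] zaxis yaw -176.1 x [ 0.001  0.001 -1.   ] F [-0.1  0.4 -0.6] w 1.0 j [ 0.78  0.52 -0.19  1.51  0.1   1.12 -0.93]
time_s: 28.9
eef_pos: [0.5244, -0.4505, 0.0773]
ee_rot: [0.025, 0.708, 0.022, -0.705]
force: [3.7, -10.7, -2.8]
width: 0.392
t 28.9 p [ 0.5244 -0.4505  0.0773] zaxis yaw -176.2 x [ 0.004 -0.005 -1.   ] F [  3.7 -10.7  -2.8] w 0.392 j [ 0.78  0.52 -0.19  1.51  0.11  1.12 -0.93]
```

View pics/q1.png

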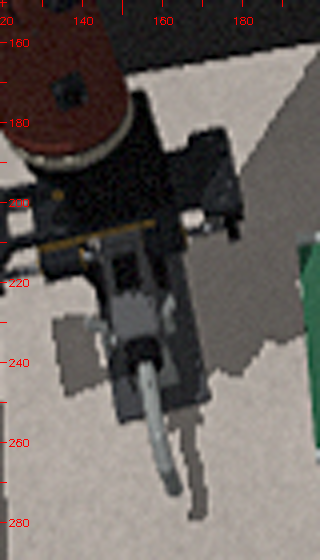

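```bash
python3 -m crank '0 .2 0 0 0 0;0 .35 0 0 0 0;0 .35 0 0 0 0' 1 35;python3 - <<'E'
from h import *
st()
E
```

```text
time_s: 29.25
eef_pos: [0.5243, -0.4538, 0.0771]
ee_rot: [0.025, 0.708, 0.022, -0.706]
force: [-1.2, 0.4, 0.7]
width: 0.387
t 29.25 p [ 0.5243 -0.4538  0.0771] zaxis yaw -176.2 x [ 0.003 -0.004 -1.   ] F [-1.2  0.4  0.7] w 0.387 j [ 0.78  0.53 -0.19  1.5   0.11  1.12 -0.93]
```

```bash
python3 -m crank '-1 0 0 0 0 0;-2 0 0 0 0 0;-3 0 0 0 0 0;-5 0 0 0 0 0;-8 0 0 0 0 0;-12 0 0 0 0 0;-15 0 0 0 0 0;-15 0 0 0 0 0;-15 0 0 0 0 0' 1 35;python3 - <<'E'
from h import *
st()
crop('scene',120,120,210,290,4,'r1');crop('top',195,195,300,240,7.5,'r2');crop('top',380,150,450,270,5,'r3')
E
```

```text
time_s: 30.15
eef_pos: [0.5242, -0.4532, 0.2284]
ee_rot: [0.025, 0.708, 0.022, -0.705]
force: [1.1, -0.3, -3.1]
width: 0.386
t 30.15 p [ 0.5242 -0.4532  0.2284] zaxis yaw -176.2 x [ 0.005 -0.005 -1.   ] F [ 1.1 -0.3 -3.1] w 0.386 j [ 0.78  0.42 -0.19  1.33  0.08  1.39 -0.91]
```

View pics/r1.png

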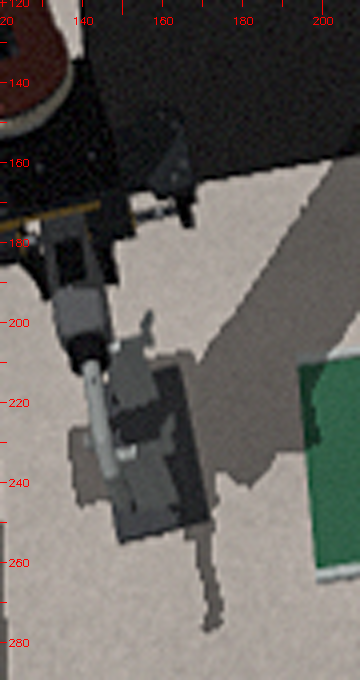

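View pics/r2.png

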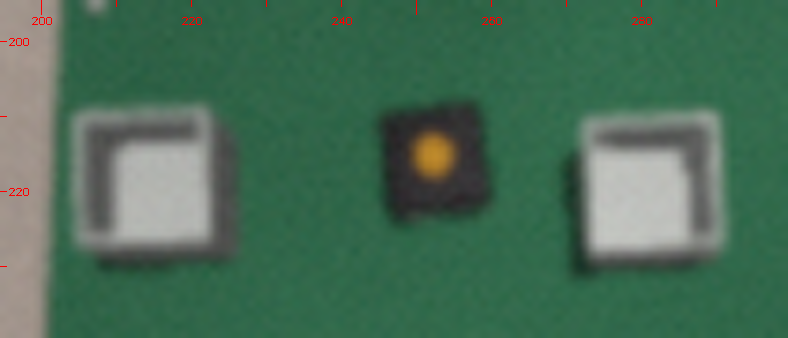

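View pics/r3.png

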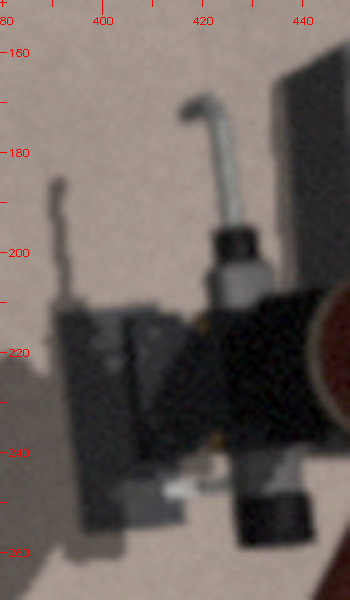

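```bash
python3 - <<'E'
from h import *
for nm,Q in(('A',((204.5,208.8),(222.7,208.5),(204.8,227.5),(223.3,227.3))),('B',((272,210),(290.4,209.4),(272.6,228.8),(291,228.2)))):
    P=np.array([px2w('top',*q,.109) for q in Q]);print(nm,np.round(P,4).tolist(),P.mean(0))
for nm,Q in(('A',((345.5,186.5),(362.5,182.3),(350.3,198.5),(368,195))),('B',((278.7,197.3),(295.3,194),(282.5,209.5),(300,206.8)))):
    P=np.array([px2w('scene',*q,.109) for q in Q]);print(nm,np.round(P,4).tolist(),P.mean(0))
# nozzle: tube bend top view
print(tri((148,237),(418,170)))
Rm,p=Rt();b=-Rm[:,2];print('pred nozzle', p+.165*b+np.array([0,0,-.036]), w2px('scene',[p+.165*b+np.array([0,0,-.036])]),w2px('top',[p+.165*b+np.array([0,0,-.036]),p+.165*b+np.array([0,0,.012])]),b)
E
```

```text
A [[0.6036, 0.1943, 0.109], [0.6032, 0.138, 0.109], [0.5456, 0.1938, 0.109], [0.5448, 0.1368, 0.109]] [0.57429306 0.16571889 0.109     ]
B [[0.5949, -0.0144, 0.109], [0.5955, -0.0714, 0.109], [0.5367, -0.0149, 0.109], [0.5372, -0.0717, 0.109]] [ 0.56606238 -0.04310814  0.109     ]
A [[0.5539, 0.1371, 0.109], [0.5502, 0.1925, 0.109], [0.6008, 0.138, 0.109], [0.6004, 0.1936, 0.109]] [0.57631128 0.16531227 0.109     ]
B [[0.5476, -0.0695, 0.109], [0.5469, -0.0182, 0.109], [0.5938, -0.0682, 0.109], [0.5961, -0.0157, 0.109]] [ 0.57109022 -0.04293892  0.109     ]
(array([ 0.68525999, -0.43522748,  0.23105361]), [np.float64(0.0034538225379306593), np.float64(0.003453822537930503)])
pred nozzle [ 0.68784779 -0.44169786  0.18963929] [[150.57321358 246.90873524]] [[416.47474026 172.15645075]
 [422.29677221 168.692074  ]] [9.97785374e-01 6.65109991e-02 7.96248054e-04]
```

```bash
python3 - <<'E'
from h import *
o=np.array([.5243,-.4538,.095]);d=np.array([.9978,.0665,0])
P=[o+.165*d+[0,0,-.054],o+.165*d,o+.165*d+[0,0,.006],o+.07*d+[0,0,.015],o-.088*d+[0,0,.015]]
print(w2px('scene',P).round(1).tolist(),w2px('top',P).round(1).tolist())
P=[q+[0,0,.151] for q in P]
print(w2px('scene',P).round(1).tolist(),w2px('top',P).round(1).tolist())
im=env.snapshot('scene');im=np.clip(im.astype(float)*2,0,255).astype(np.uint8);crop('scene',125,190,185,260,9,'r4',im)
im=env.snapshot('top');im=np.clip(im.astype(float)*2,0,255).astype(np.uint8);crop('top',395,155,455,265,5.4,'r5',im)
E
```

```text
[[162.0, 274.2], [157.9, 265.0], [157.5, 263.9], [151.9, 234.3], [144.6, 192.0]] [[401.4, 181.0], [406.6, 177.9], [407.2, 177.5], [411.8, 207.0], [418.0, 257.9]]
[[150.0, 246.9], [145.1, 235.8], [144.5, 234.5], [138.9, 203.2], [131.8, 159.1]] [[417.1, 171.6], [423.7, 167.7], [424.5, 167.2], [430.1, 200.4], [437.4, 258.1]]
```

View pics/r4.png

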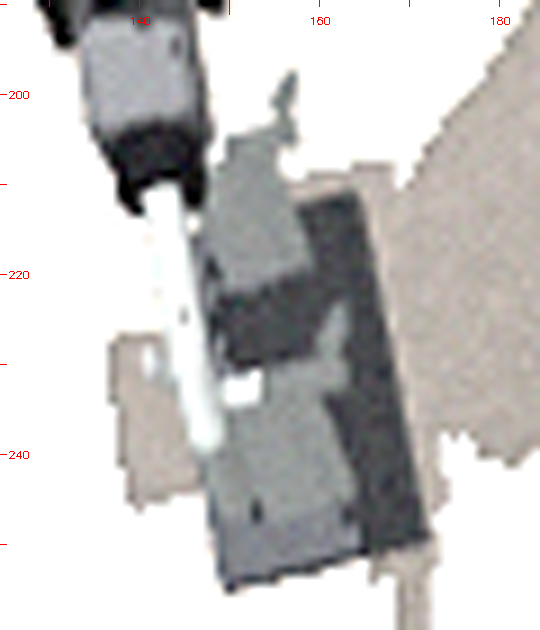

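View pics/r5.png

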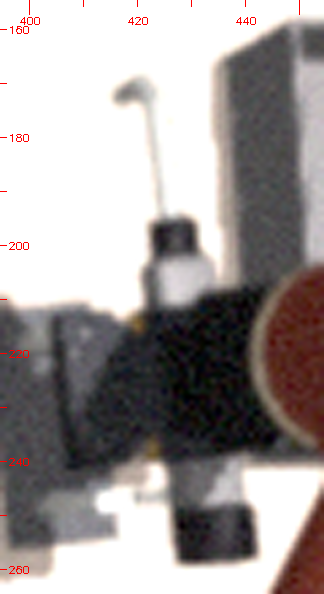

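```bash
python3 - <<'E'
from h import *
from scipy.optimize import least_squares
def pts(x,y,z,yaw,pitch):
    Rb=R.from_euler('zy',[yaw,pitch]).as_matrix();o=np.array([x,y,z])
    L=lambda *v:o+Rb@np.array(v)
    return L
def fit(obs,x0):
    def f(q):
        L=pts(*q[:5]);r=[]
        for n,loc,px in obs:r+=list(w2px(n,[L(*loc)])[0]-px)
        return r
    s=least_squares(f,x0);return s
d=.0667
now=[('top',(-.088,0,.015),(435,258.3)),('top',(.165,0,.006),(421.5,168)),('top',(.165,0,-.054),(416.5,172)),('top',(.07,0,.0),(427,203)),
 ('scene',(.07,0,.015),(142,203.5)),('scene',(.165,0,.006),(148,238))]
s=fit(now,[.5243,-.4538,.246,d,0]);print(s.x,np.round(s.fun,1))
old=[('top',(-.088,0,.015),(416.2,257.2)),('top',(.165,0,.006),(405,177.5)),('top',(.165,0,-.054),(400.5,181)),('top',(.07,0,.0),(411,208)),
 ('scene',(.07,0,.015),(153,235)),('scene',(.165,0,.006),(159.5,264.5)),('scene',(-.088,0,.015),(146.5,191)),('scene',(.165,0,-.054),(162.5,273))]
s=fit(old,[.5243,-.4538,.095,d,0]);print(s.x,np.round(s.fun,1))
E
```

```text
[ 0.52400224 -0.44881725  0.24168925  0.05489616  0.0367595 ] [ 0.  -0.3  0.6  0.1 -1.6  1.1 -1.3 -1.4 -0.8  1.  -1.3 -1.5]
[ 0.52484072 -0.44916769  0.09738774  0.05532251  0.02682665] [ 0.5  0.4  1.1 -0.1 -0.1  0.4 -1.9 -0.6  0.3 -0.8 -0.8 -0.2 -0.4 -0.1
  0.6  1.1]
```

```bash
python3 - <<'E'
from h import *
h=np.radians(80);b=np.array([np.cos(h),np.sin(h)])
A=np.array([.5755,.1655]);T=A-.165*b;print(T);print(rel([*T,.215],down(260)))
E
```

```text
[0.54684805 0.00300672]
(array([  0.96, -45.32,  -5.37]), array([-7.619e+01,  4.000e-02, -1.600e-01]))
```

```bash
python3 -m crank '0 -4 0 -7 0 0;0 -8 0 -14 0 0;0 -12 -1 -21 0 0;0 -16 -1 -28 0 0;0 -20 -2 -35 0 0;0 -24 -2 -42 0 0;0 -28 -3 -49 0 0;0 -32 -4 -56 0 0;.5 -36 -4 -62 0 0;.9 -40 -5 -68 0 0;.9 -43 -5.3 -73 0 0;.9 -45.3 -5.4 -76.2 0 0;.9 -45.3 -5.4 -76.2 0 0;.9 -45.3 -5.4 -76.2 0 0' 1 35;python3 - <<'E'
from h import *
st()
crop('scene',250,120,390,260,5,'s1');crop('top',190,180,330,260,5.5,'s2')
Rm,p=Rt();N=p-.165*Rm[:,2]+[0,0,-.036];print(N,w2px('scene',[N]),w2px('top',[N]))
E
```

```text
time_s: 31.8
eef_pos: [0.5471, 0.0023, 0.2156]
ee_rot: [-0.455, -0.541, -0.453, 0.542]
force: [-0.4, 0.0, -3.1]
width: 0.387
t 31.8 p [0.5471 0.0023 0.2156] zaxis yaw -100.0 x [ 0.001 -0.003 -1.   ] F [-0.4  0.  -3.1] w 0.387 j [ 0.46  0.18 -0.61  1.7   0.11  1.29 -0.35]
[0.57623649 0.16350272 0.17901789] [[358.53030795 175.99796531]] [[211.00437553 215.09888536]]
```

View pics/s1.png

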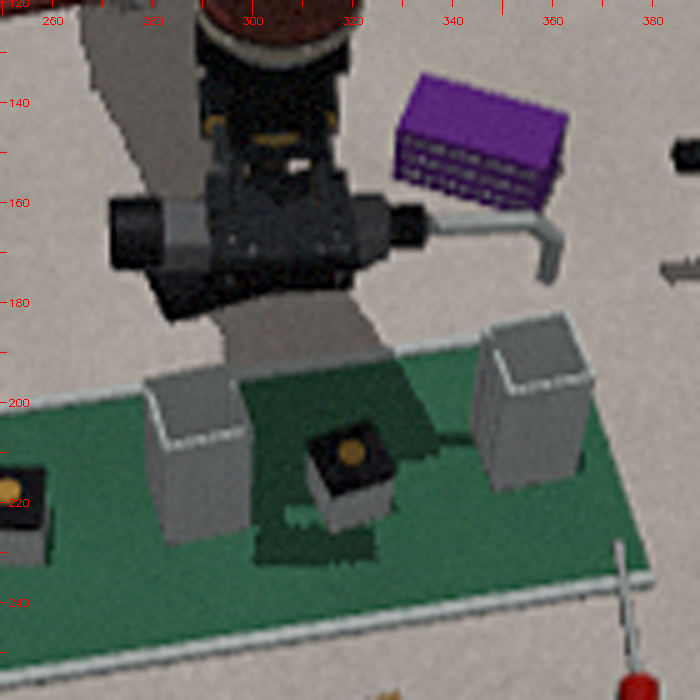

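View pics/s2.png

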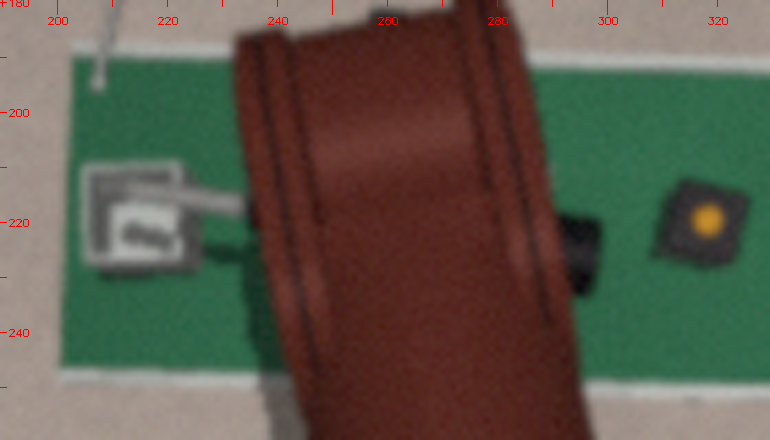

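```bash
python3 -m crank '2 0 -.2 0 0 0;4 0 -.2 0 0 0;5.5 0 -.2 0 0 0;5.9 0 -.2 0 0 0;5.9 0 -.2 0 0 0;5.9 0 -.2 0 0 0;5.9 0 -.2 0 0 0;5.9 0 -.2 0 0 0;5.9 0 -.2 0 0 0;5.9 0 -.2 0 0 0;5.9 0 -.2 0 0 0' 1 35;python3 - <<'E'
from h import *
st()
crop('scene',320,150,390,220,8,'s3')
Rm,p=Rt();N=p-.165*Rm[:,2]+[0,0,-.036];print(N,w2px('scene',[N]))
E
```

```text
time_s: 33.0
eef_pos: [0.5476, 0.0029, 0.1566]
ee_rot: [-0.455, -0.542, -0.453, 0.543]
force: [-0.1, -0.6, -2.3]
width: 0.381
t 33.0 p [0.5476 0.0029 0.1566] zaxis yaw -100.1 x [ 0.001 -0.003 -1.   ] F [-0.1 -0.6 -2.3] w 0.381 j [ 0.45  0.23 -0.61  1.78  0.14  1.18 -0.38]
[0.5766713  0.1653118  0.12007778] [[357.00344068 188.36901542]]
```

View pics/s3.png

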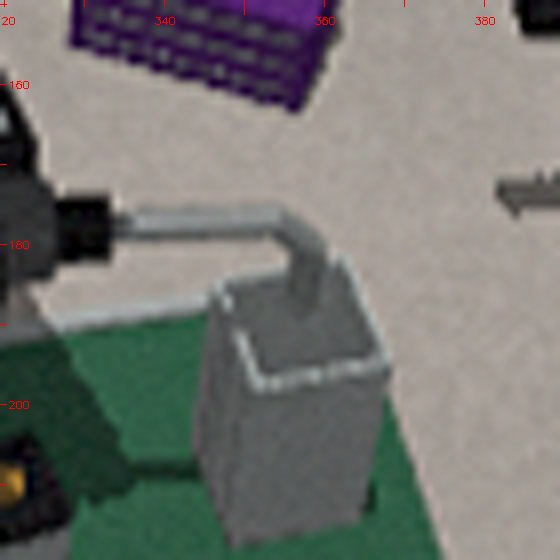

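```bash
python3 -m crank '0 0 0 0 0 0;0 0 0 0 0 0;0 0 0 0 0 0;0 0 0 0 0 0;0 0 0 0 0 0;0 0 0 0 0 0;0 0 0 0 0 0;0 0 0 0 0 0;-2 0 0 0 0 0;-6 0 0 0 0 0;-6 0 0 0 0 0' 1 35;python3 - <<'E'
from h import *
st()
crop('top',190,180,330,260,5.5,'s4');crop('scene',185,120,390,275,3.9,'s5')
h=np.radians(80);b=np.array([np.cos(h),np.sin(h)])
A=np.array([.57,-.043]);T=A-.165*b;print(T);print(rel([*T,.215],down(260)))
E
```

```text
time_s: 34.15
eef_pos: [0.5501, 0.0037, 0.2216]
ee_rot: [0.457, 0.544, 0.451, -0.541]
force: [1.0, -0.1, -2.5]
width: 0.392
t 34.15 p [0.5501 0.0037 0.2216] zaxis yaw -100.1 x [ 0.008 -0.003 -1.   ] F [ 1.  -0.1 -2.5] w 0.392 j [ 0.46  0.17 -0.62  1.69  0.11  1.3  -0.35]
[ 0.54134805 -0.20549328]
(array([ 0.29,  3.02, 20.65]), array([-0.14,  0.16, -0.19]))
```

View pics/s5.png

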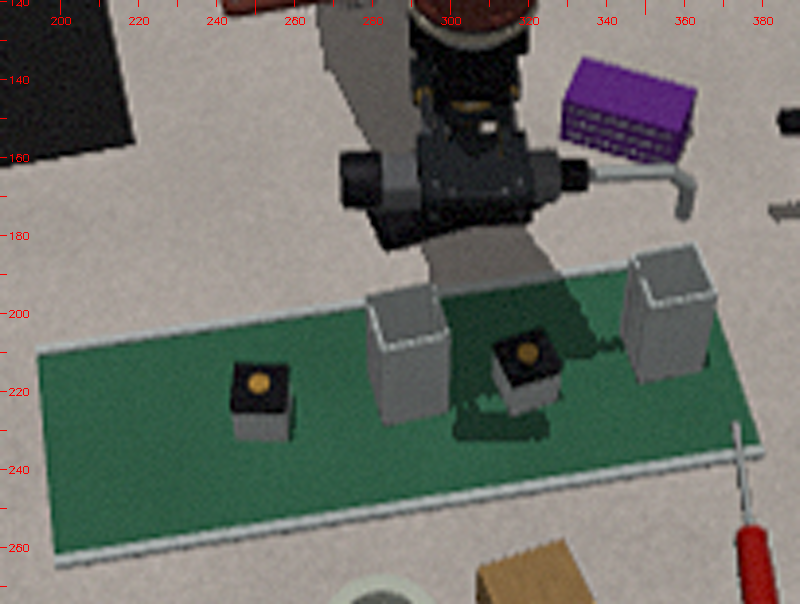

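```bash
python3 -m crank '.3 .6 4 0 0 0;.3 1.2 8 0 0 0;.3 1.8 12 0 0 0;.3 2.4 16 0 0 0;.3 2.7 19 0 0 0;.3 2.9 20.6 0 0 0;.3 2.9 20.6 0 0 0;.3 2.9 20.6 0 0 0' 1 35;python3 - <<'E'
from h import *
st()
crop('scene',230,150,320,240,7,'u1')
Rm,p=Rt();N=p-.165*Rm[:,2]+[0,0,-.036];print(N,w2px('scene',[N]))
print(w2px('scene',[[.569,-.043,.109]]),w2px('scene',[[N[0],N[1],.109]]))
E
```

```text
time_s: 35.05
eef_pos: [0.5402, -0.2034, 0.214]
ee_rot: [0.455, 0.542, 0.453, -0.542]
force: [0.6, 0.3, -3.1]
width: 0.389
t 35.05 p [ 0.5402 -0.2034  0.214 ] zaxis yaw -100.1 x [ 0.002 -0.002 -1.   ] F [ 0.6  0.3 -3.1] w 0.389 j [ 0.69  0.23 -0.48  1.64  0.11  1.3   0.02]
[ 0.56921053 -0.04030406  0.17803932] [[289.80872344 186.97616706]]
[[288.94521839 201.29312748]] [[289.84242711 201.1821145 ]]
```

View pics/u1.png

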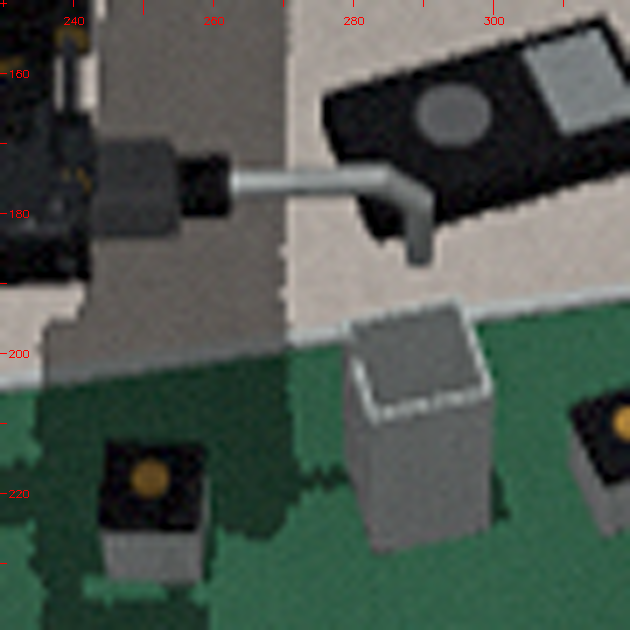

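```bash
python3 -m crank '2 0 .1 0 0 0;4 0 .1 0 0 0;5.5 0 .1 0 0 0;5.8 0 .1 0 0 0;5.8 0 .1 0 0 0;5.8 0 .1 0 0 0;5.8 0 .1 0 0 0;5.8 0 .1 0 0 0;5.8 0 .1 0 0 0;5.8 0 .1 0 0 0;5.8 0 .1 0 0 0' 1 35;python3 - <<'E'
from h import *
st()
crop('scene',260,160,330,230,8,'u2')
E
python3 -m crank '0 0 0 0 0 0;0 0 0 0 0 0;0 0 0 0 0 0;0 0 0 0 0 0;0 0 0 0 0 0;0 0 0 0 0 0;0 0 0 0 0 0;0 0 0 0 0 0;-2 0 0 0 0 0;-6 0 0 0 0 0;-6 0 0 0 0 0' 1 35
python3 - <<'E'
from h import *
st()
crop('scene',120,120,390,275,2.9,'u3')
print(rel([.5243,-.4536,.225],down(183.8)))
E
```

```text
time_s: 36.2
eef_pos: [0.5404, -0.2039, 0.1564]
ee_rot: [0.455, 0.542, 0.453, -0.542]
force: [-0.9, 0.4, -2.4]
width: 0.39
t 36.2 p [ 0.5404 -0.2039  0.1564] zaxis yaw -100.0 x [ 0.002 -0.002 -1.   ] F [-0.9  0.4 -2.4] w 0.39 j [ 0.69  0.27 -0.47  1.71  0.13  1.19  0.  ]
time_s: 37.35
eef_pos: [0.5428, -0.2043, 0.2217]
ee_rot: [0.458, 0.543, 0.451, -0.54]
force: [1.1, -0.7, -2.9]
width: 0.385
t 37.35 p [ 0.5428 -0.2043  0.2217] zaxis yaw -100.0 x [ 0.01  -0.005 -1.   ] F [ 1.1 -0.7 -2.9] w 0.385 j [ 0.69  0.22 -0.48  1.63  0.11  1.31  0.02]
(array([-0.5 ,  2.62, 24.88]), array([76.17, -0.15, -0.47]))
```

View pics/u2.png

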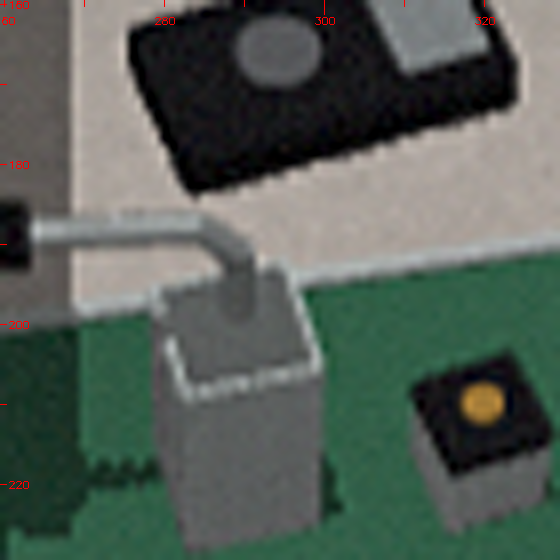

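View pics/u3.png

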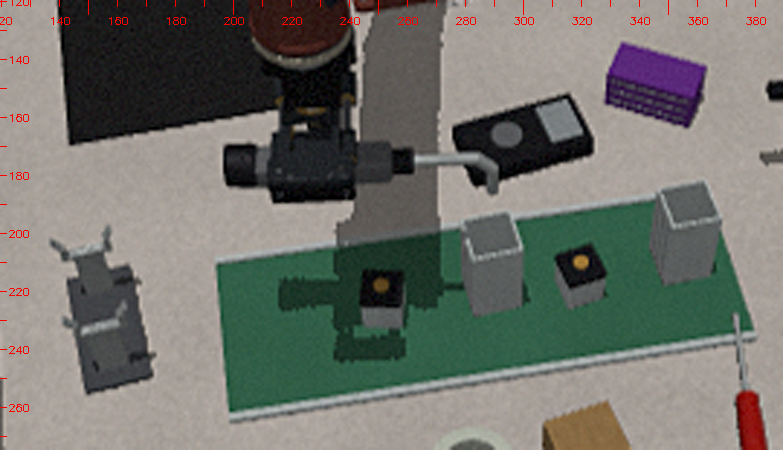

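```bash
python3 -m crank '0 .5 5 8 0 0;0 1 10 16 0 0;0 1.5 14 24 0 0;0 2 18 32 0 0;0 2.2 22 40 0 0;-.5 2.6 24.9 48 0 0;-.5 2.6 24.9 56 0 0;-.5 2.6 24.9 64 0 0;-.5 2.6 24.9 72 0 0;-.5 2.6 24.9 76.2 -.1 -.4;-.5 2.6 24.9 76.2 -.1 -.4;-.5 2.6 24.9 76.2 -.1 -.4' 1 35
python3 - <<'E'
from h import *
st()
im=env.snapshot('scene');im=np.clip(im.astype(float)*1.6,0,255).astype(np.uint8);crop('scene',115,150,215,275,5.5,'v1',im)
im=env.snapshot('top');im=np.clip(im.astype(float)*1.6,0,255).astype(np.uint8);crop('top',380,150,450,265,5,'v2',im)
print(rel([.5243,-.4538,.0771],down(183.8)))
o=np.array([.5243,-.4538,0]);d=np.array([.9978,.0665,0]);l=np.array([-d[1],d[0],0])
print('fork tops', np.round(w2px('scene',[o+k*d+s*.026*l+[0,0,.106] for k in(-.05,.05) for s in(1,-1)]),1).tolist())
print('plate', np.round(w2px('scene',[o+k*d+s*.035*l+[0,0,.004] for k in(-.075,.075) for s in(1,-1)]),1).tolist())
print('fork floor', np.round(w2px('scene',[o+k*d+[0,0,.08] for k in(-.045,.055)]),1).tolist())
E
```

```text
time_s: 38.6
eef_pos: [0.5238, -0.4536, 0.2238]
ee_rot: [0.024, 0.707, 0.024, -0.707]
force: [0.4, -0.3, -3.5]
width: 0.388
t 38.6 p [ 0.5238 -0.4536  0.2238] zaxis yaw -176.1 x [ 0.  0. -1.] F [ 0.4 -0.3 -3.5] w 0.388 j [ 0.76  0.43 -0.15  1.33  0.06  1.38 -0.9 ]
(array([ 1.473e+01,  1.000e-02, -2.000e-02]), array([ 0.08, -0.05, -0.  ]))
fork tops [[155.3, 200.5], [137.8, 204.6], [160.3, 227.2], [142.2, 231.7]]
plate [[164.0, 212.7], [141.9, 218.0], [171.6, 251.6], [148.4, 257.5]]
fork floor [[148.8, 208.9], [153.5, 235.7]]
```

View pics/v1.png

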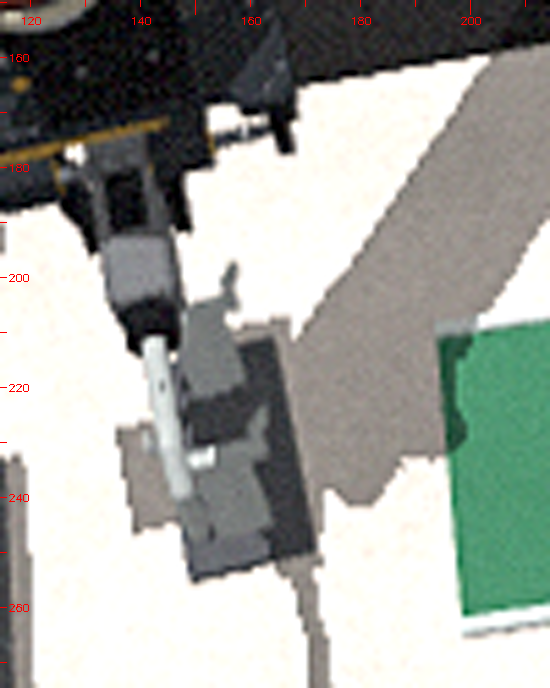

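View pics/v2.png

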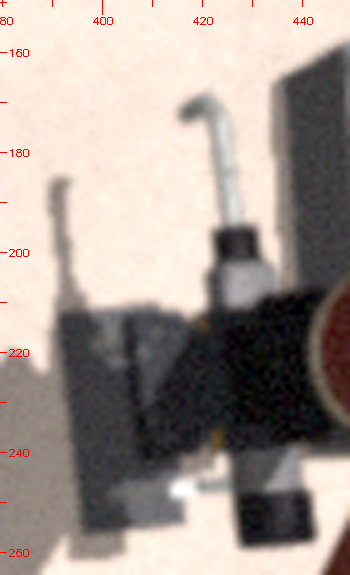

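```bash
python3 -m crank '3 -.1 0 0 0 0;6 -.1 0 0 0 0;9 -.1 0 0 0 0;11 -.1 0 0 0 0;12 -.1 0 0 0 0;13 -.1 0 0 0 0;13.8 -.1 0 0 0 0;14.3 -.1 0 0 0 0;14.3 -.1 0 0 0 0' 1 35
python3 - <<'E'
from h import *
st(); crop('scene',115,150,215,290,5,'w1')
E
```

```text
time_s: 39.6
eef_pos: [0.5239, -0.4526, 0.0811]
ee_rot: [0.024, 0.707, 0.024, -0.706]
force: [-0.6, -0.7, -2.8]
width: 0.39
t 39.6 p [ 0.5239 -0.4526  0.0811] zaxis yaw -176.1 x [ 0.001  0.    -1.   ] F [-0.6 -0.7 -2.8] w 0.39 j [ 0.76  0.52 -0.15  1.5   0.08  1.13 -0.91]
```

View pics/w1.png

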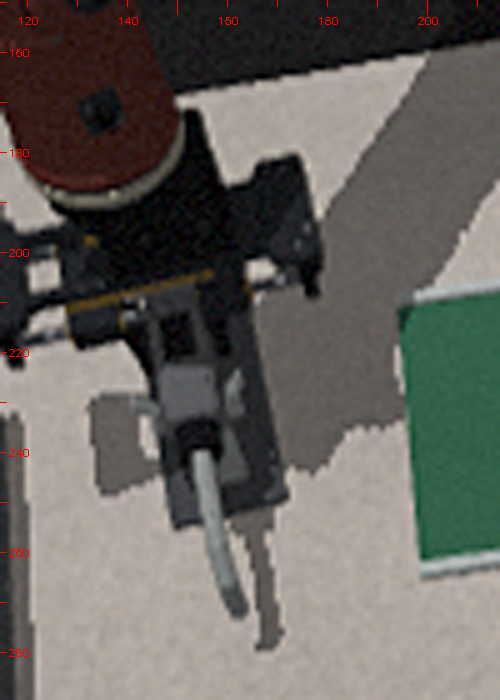

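Free between the cheeks, and the tip at (162,272) matches where it started. I'll lower the last few millimetres.

```bash
python3 -m crank '.2 0 0 0 0 0;.35 0 0 0 0 0;.45 0 0 0 0 0;.45 0 0 0 0 0' 1 35
python3 - <<'E'
from h import *
st()
E
```

```text
time_s: 40.05
eef_pos: [0.5242, -0.4528, 0.0772]
ee_rot: [0.024, 0.707, 0.024, -0.706]
force: [0.5, 1.0, -1.7]
width: 0.391
t 40.05 p [ 0.5242 -0.4528  0.0772] zaxis yaw -176.1 x [ 0.001 -0.    -1.   ] F [ 0.5  1.  -1.7] w 0.391 j [ 0.76  0.52 -0.15  1.5   0.08  1.12 -0.91]
```

```bash
python3 -m crank '.1 0 0 0 0 0;.2 0 0 0 0 0;.2 0 0 0 0 0' 1 20
python3 -m crank '0 0 0 0 0 0;0 0 0 0 0 0;0 0 0 0 0 0;0 0 0 0 0 0;0 0 0 0 0 0' 0 20
python3 -m crank '-2 0 0 0 0 0;-5 0 0 0 0 0;-9 0 0 0 0 0;-13 0 0 0 0 0;-15 0 0 0 0 0;-15 -18 0 0 0 0;-15 -18 0 0 0 0;-15 -18 0 0 0 0;-15 -18 0 0 0 0;-15 -18 0 0 0 0' 0
python3 - <<'E'
from h import *
st(); crop('scene',115,150,215,290,5,'x1');crop('top',375,170,445,265,6,'x2');crop('scene',0,0,560,420,1.4,'x3')
E
```

```text
time_s: 40.35
eef_pos: [0.5242, -0.4529, 0.0768]
ee_rot: [0.024, 0.707, 0.024, -0.706]
force: [-4.1, 2.6, 8.8]
width: 0.391
time_s: 40.85
eef_pos: [0.5242, -0.4529, 0.0767]
ee_rot: [0.024, 0.707, 0.024, -0.706]
force: [0.2, 0.0, -0.4]
width: 0.756
time_s: 41.85
eef_pos: [0.5128, -0.2678, 0.2273]
ee_rot: [0.026, 0.708, 0.026, -0.706]
force: [0.2, -0.2, 0.4]
width: 1.002
t 41.85 p [ 0.5128 -0.2678  0.2273] zaxis yaw -175.7 x [ 0.003  0.    -1.   ] F [ 0.2 -0.2  0.4] w 1.002 j [ 0.62  0.2  -0.24  1.63  0.05  1.32 -1.13]
```

View pics/x1.png

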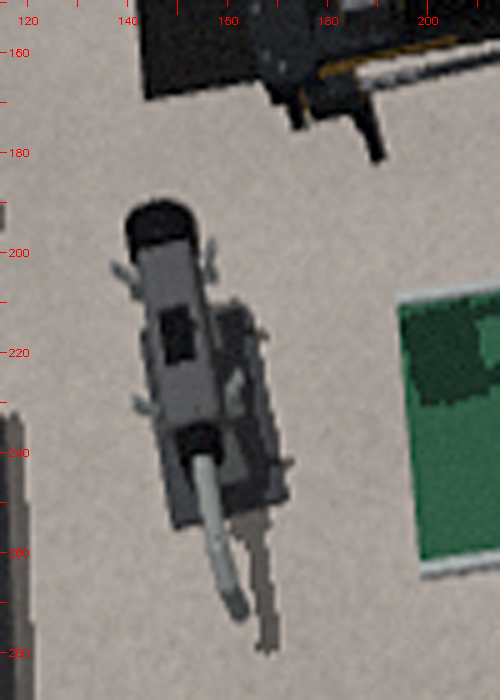

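View pics/x2.png

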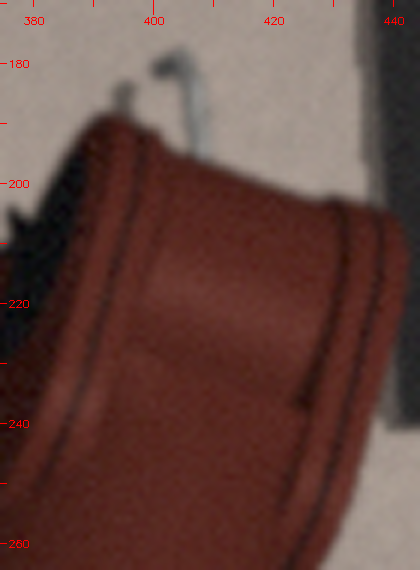

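View pics/x3.png

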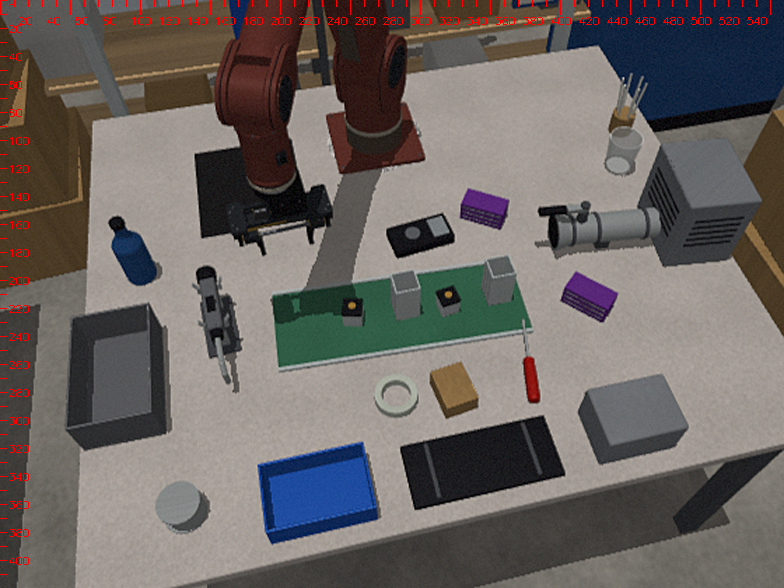

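```bash
python3 - <<'E'
from h import *
print(rel([.4605,.3157,.24],down(-96)))
E
```

```text
(array([ -1.42, -59.2 ,   1.16]), array([-8.016e+01, -2.000e-02, -1.400e-01]))
```

```bash
python3 -m crank '-1.4 -5 0 -7 0 0;-1.4 -10 0 -14 0 0;-1.4 -15 0 -21 0 0;-1.4 -20 0 -28 0 0;-1.4 -25 0 -35 0 0;-1.4 -30 .2 -42 0 0;-1.4 -35 .4 -49 0 0;-1.4 -40 .6 -56 0 0;-1.4 -45 .8 -63 0 0;-1.4 -50 1 -70 0 0;-1.4 -55 1 -76 0 0;-1.4 -59 1.2 -80 0 0;-1.4 -59.2 1.2 -80 0 0;-1.4 -59.2 1.2 -80 0 0;-1.4 -59.2 1.2 -80 0 0' 0
python3 - <<'E'
from h import *
st();print(rel([.4605,.3157,.1075],down(-96)))
crop('scene',350,80,480,200,5.5,'y1')
E
```

```text
time_s: 43.5
eef_pos: [0.4614, 0.3138, 0.2394]
ee_rot: [-0.472, -0.527, -0.471, 0.527]
force: [-0.6, -0.0, -0.6]
width: 0.998
t 43.5 p [0.4614 0.3138 0.2394] zaxis yaw -96.4 x [ 0.001 -0.002 -1.   ] F [-0.6 -0.  -0.6] w 0.998 j [ 0.01  0.22 -0.79  1.64  0.16  1.36 -0.92]
(array([13.19, -0.13, -0.2 ]), array([-0.36,  0.11, -0.09]))
```

View pics/y1.png

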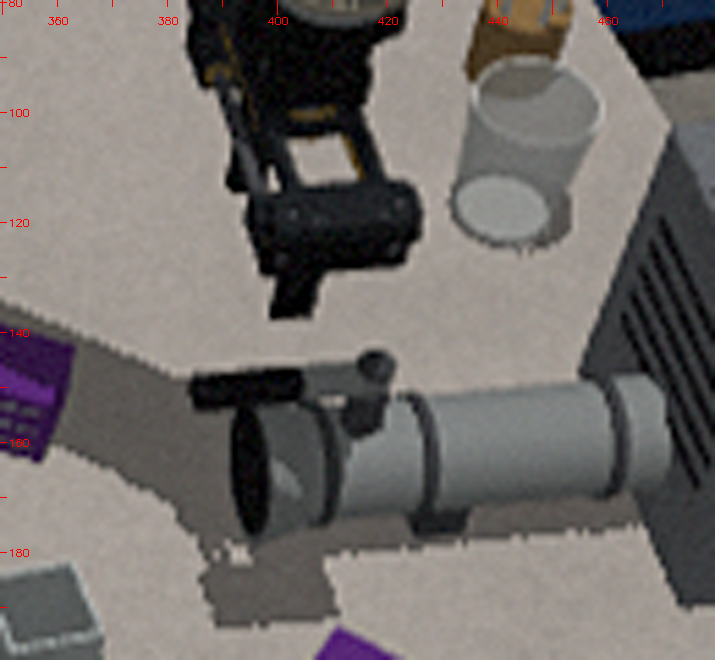

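```bash
python3 -m crank '5 -.1 -.2 0 0 0;9 -.1 -.2 0 0 0;11.5 -.1 -.2 0 0 0;13.1 -.1 -.2 0 0 0;13.1 -.1 -.2 0 0 0' 0;python3 -m crank '0 0 0 0 0 0;0 0 0 0 0 0;0 0 0 0 0 0;0 0 0 0 0 0;0 0 0 0 0 0;0 0 0 0 0 0;0 0 0 0 0 0;0 0 0 0 0 0;0 0 0 0 0 0;0 0 0 0 0 0;0 0 0 0 0 0;0 0 0 0 0 0' 1 15;  python3 - <<'E'
from h import *
st()
ax=np.array([.469,.394])
Rm,p=Rt();r=np.hypot(*(p[:2]-ax))
print('r,ang',r,np.degrees(np.arctan2(*(p[:2]-ax)[::-1])))
for k in range(1,14):
    a=-96.5+7.1*k
    P=[ax[0]+.08*np.cos(np.radians(a)),ax[1]+.08*np.sin(np.radians(a)),p[2]]
    q=rel(P,down(a));print(a,*q)
E
```

```text
time_s: 44.05
eef_pos: [0.4606, 0.3136, 0.1069]
ee_rot: [-0.472, -0.526, -0.47, 0.529]
force: [-0.8, -0.6, 0.8]
width: 1.002
time_s: 45.25
eef_pos: [0.4605, 0.3135, 0.1068]
ee_rot: [-0.472, -0.526, -0.47, 0.529]
force: [-0.8, -0.5, 1.3]
width: 0.204
t 45.25 p [0.4605 0.3135 0.1068] zaxis yaw -96.5 x [-0.001 -0.004 -1.   ] F [-0.8 -0.5  1.3] w 0.204 j [-0.03  0.34 -0.77  1.8   0.26  1.11 -1.  ]
r,ang 0.08092768625757747 -96.04533210744692
-89.4 [-0.    0.92 -0.15] [-7.08  0.24  0.05]
-82.3 [-0.    1.9  -0.34] [-14.18   0.24   0.06]
-75.2 [-0.    2.84 -0.64] [-21.28   0.24   0.08]
-68.1 [-0.01  3.74 -1.05] [-28.38   0.23   0.09]
-61.0 [-0.01  4.58 -1.58] [-35.48   0.23   0.11]
-53.900000000000006 [-0.01  5.35 -2.2 ] [-42.58   0.22   0.12]
-46.800000000000004 [-0.02  6.04 -2.92] [-49.68   0.21   0.14]
-39.7 [-0.02  6.63 -3.71] [-56.78   0.21   0.15]
-32.6 [-0.02  7.12 -4.57] [-63.88   0.2    0.16]
-25.5 [-0.03  7.5  -5.49] [-70.98   0.19   0.18]
-18.400000000000006 [-0.03  7.77 -6.44] [-78.08   0.18   0.19]
-11.300000000000011 [-0.04  7.91 -7.42] [-85.18   0.17   0.21]
-4.200000000000003 [-0.04  7.93 -8.41] [-92.28   0.16   0.22]
```

```bash
python3 -m crank '0 .9 -.15 -7 0 0;0 1.9 -.35 -14 0 0;0 2.85 -.65 -21 0 0;0 3.75 -1.05 -28.5 0 0;0 4.6 -1.6 -35.5 0 0;0 5.35 -2.2 -42.5 0 0;0 6.05 -2.9 -49.5 0 0;0 6.6 -3.7 -56.5 0 0;0 7.1 -4.6 -64 0 0;0 7.5 -5.5 -71 0 0;0 7.75 -6.45 -78 0 0;0 7.9 -7.4 -85 0 0;0 7.9 -8.2 -91 0 0;0 7.9 -8.2 -91 0 0;0 7.9 -8.2 -91 0 0' 1 15;  python3 - <<'E'
from h import *
st()
Rm,p=Rt();ax=np.array([.469,.394])
print('r,ang',np.hypot(*(p[:2]-ax)),np.degrees(np.arctan2(*(p[:2]-ax)[::-1])))
E
python3 -m crank '0 .2 0 -1.5 0 0;0 .2 0 -1.5 0 0;0 .35 0 -3 0 0;0 .35 0 -3 0 0;0 .35 0 -3 0 0' 1 15;  python3 - <<'E'
from h import *
st()
Rm,p=Rt();ax=np.array([.469,.394])
print('r,ang',np.hypot(*(p[:2]-ax)),np.degrees(np.arctan2(*(p[:2]-ax)[::-1])))
E
```

```text
time_s: 46.75
eef_pos: [0.5514, 0.3865, 0.107]
ee_rot: [0.707, 0.034, 0.705, -0.035]
force: [8.9, 3.6, -3.0]
width: 0.207
t 46.75 p [0.5514 0.3865 0.107 ] zaxis yaw -5.6 x [ 0.003 -0.002 -1.   ] F [ 8.9  3.6 -3. ] w 0.207 j [-0.01  0.66 -0.98  1.5   0.57  1.28  0.42]
r,ang 0.08270612253093848 -5.222189521269268
time_s: 47.25
eef_pos: [0.5516, 0.3884, 0.1068]
ee_rot: [0.708, 0.015, 0.706, -0.018]
force: [-3.1, -5.5, 3.3]
width: 0.21
t 47.25 p [0.5516 0.3884 0.1068] zaxis yaw -2.6 x [ 0.002 -0.004 -1.   ] F [-3.1 -5.5  3.3] w 0.21 j [-0.01  0.67 -0.99  1.49  0.58  1.29  0.46]
r,ang 0.08279949793093466 -3.8984507338978145
```

```bash
python3 -m crank '0 .2 0 -1.5 0 0;0 .4 0 -3 0 0;0 .4 0 -3 0 0;0 .4 0 -3 0 0;0 .4 0 -3 0 0' 1 15;  python3 - <<'E'
from h import *
st()
Rm,p=Rt();ax=np.array([.469,.394])
print(env.get_state()['moment'],'r,ang',np.hypot(*(p[:2]-ax)),np.degrees(np.arctan2(*(p[:2]-ax)[::-1])))
E
```

```text
time_s: 47.75
eef_pos: [0.5511, 0.3886, 0.1065]
ee_rot: [0.707, -0.006, 0.707, -0.002]
force: [-8.3, -14.8, 11.0]
width: 0.221
t 47.75 p [0.5511 0.3886 0.1065] zaxis yaw 0.3 x [ 0.    -0.012 -1.   ] F [ -8.3 -14.8  11. ] w 0.221 j [-0.01  0.68 -1.    1.49  0.59  1.3   0.51]
[-3.27935577  1.53376312 -0.45297483] r,ang 0.08232657115499173 -3.791651199986493
```

```bash
python3 -m crank '0 0 0 2 0 0;0 0 0 2 0 0;0 0 0 2 0 0;0 0 0 2 0 0' 0.4;python3 -m crank '0 0 0 0 0 0;0 0 0 0 0 0;0 0 0 0 0 0;0 0 0 0 0 0;0 0 0 0 0 0' 0;python3 -m crank '-3 0 0 0 0 0;-7 0 0 0 0 0;-12 0 0 0 0 0;-15 -5 0 0 0 0;-15 -10 0 0 0 0;-15 -15 0 0 0 0;-15 -20 0 0 0 0;-15 -25 0 0 0 0;-15 -30 -3 0 0 0;-15 -30 -3 0 0 0;-15 -30 -3 0 0 0' 0;  python3 - <<'E'
from h import *
st()
crop('scene',380,110,480,200,6,'z1');crop('top',75,180,185,280,5,'z2');crop('scene',0,0,560,420,1.4,'z3')
E
```

```text
time_s: 48.15
eef_pos: [0.551, 0.3889, 0.1064]
ee_rot: [0.707, 0.006, 0.707, -0.014]
force: [-0.1, -0.2, 0.5]
width: 0.499
time_s: 48.65
eef_pos: [0.551, 0.3889, 0.1064]
ee_rot: [0.707, 0.006, 0.707, -0.014]
force: [0.5, 0.6, -0.5]
width: 0.945
time_s: 49.75
eef_pos: [0.5121, 0.0881, 0.2598]
ee_rot: [0.707, 0.007, 0.707, -0.017]
force: [0.1, 0.8, -0.1]
width: 0.997
t 49.75 p [0.5121 0.0881 0.2598] zaxis yaw -1.9 x [ 0.    -0.014 -1.   ] F [ 0.1  0.8 -0.1] w 0.997 j [ 0.8   0.2  -1.19  1.68  0.2   1.4   1.13]
```

View pics/z1.png

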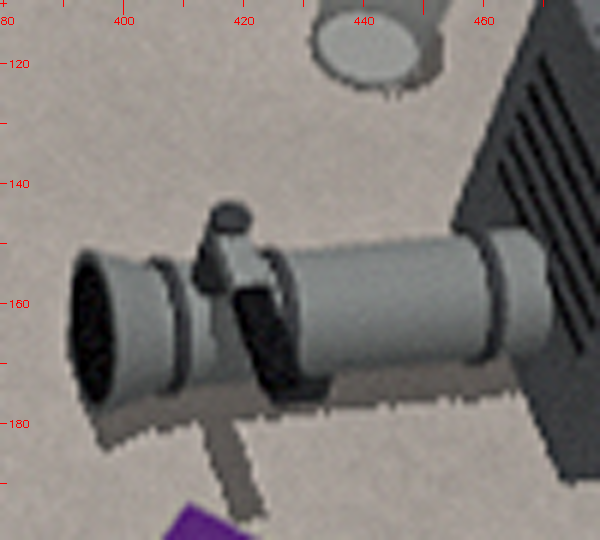

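View pics/z2.png

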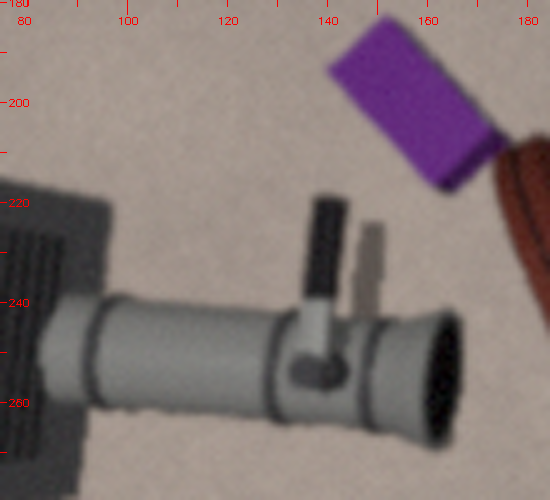

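View pics/z3.png

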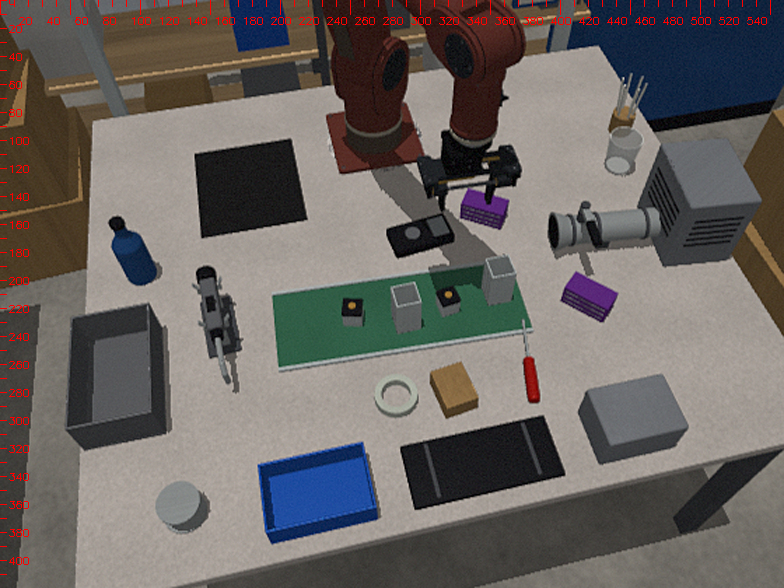

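```bash
python3 - <<'E'
from h import *
crop('scene',250,160,390,250,5.5,'A1');crop('top',195,180,330,260,5.5,'A2')
E
```

```text
(no output)
```

View pics/A1.png

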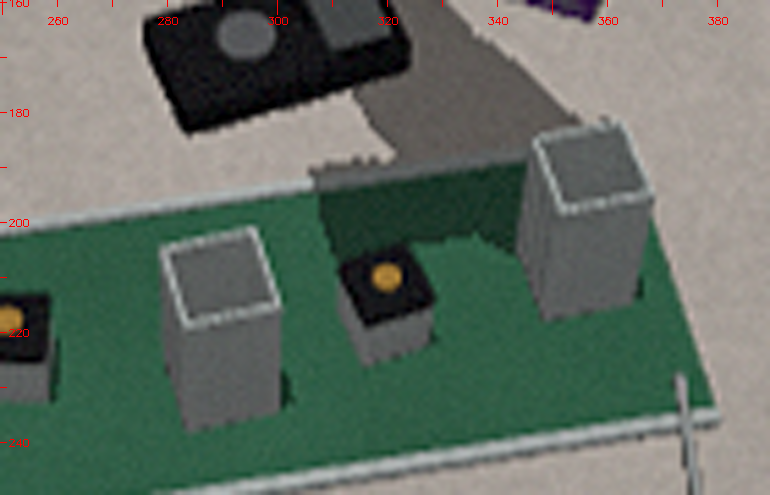

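View pics/A2.png

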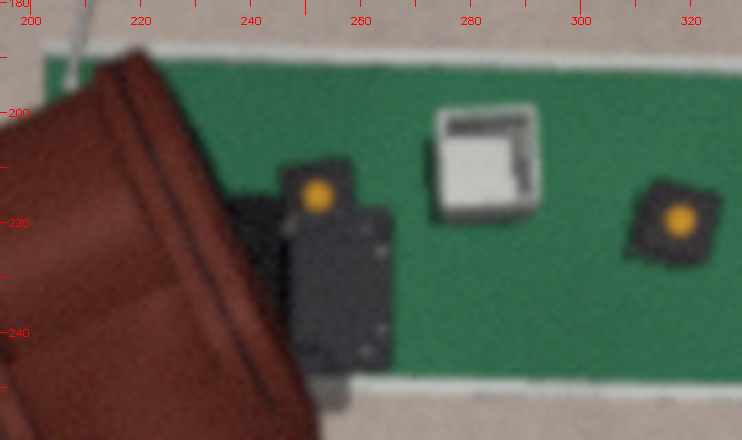

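```bash
python3 - <<'E'
from h import *
print(env.hand_in())
E
```

```text
the job is handed in; nothing more can be done
None
```

The job is done and handed in at about 50 s. One thing changed late: the right-hand housing was knocked about 3 cm across the lane near the end, and I left it there.

- **Housings:** only two were there, and I stood both upright on the mat, mouth up, before touching the damper.
- **Damper opened:** I turned it until it hit its stop, at about 17 N.
- **Blowing out:** I did the left housing first, then the right. The nozzle was about 10 mm above the middle of each mouth for about 1.5 s.
- **Blower:** it is back in its cradle. In the scene camera view it lines up with where it started to within a pixel or two; the arm blocked most of the top view.
- **Damper shut:** I turned it shut last, to its stop at about 15 N. Both camera views show the handle square across the duct.

**Last checks:** the left housing is where I placed it, and the modules and everything else in view look untouched. The knock came between returning the blower and finishing the damper, with the arm away from it. The right-hand housing still stands upright, well inside the lane strips. I did not move it back, because the damper had to be the last thing handled.

**Disagreements:** the two cameras differed by up to 5 mm on the right-hand housing's mouth, so I checked the nozzle directly against the mouth in the pictures. My visual estimates of the blower's position also differed by a few millimetres from where the gripper took hold of it.

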